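# Level the feed in the bench mill, fit its bayonet lid and hold it at half turn

## Robot

A 6-joint arm with a two-finger parallel gripper is mounted at the origin on a cart in front of the work surface, level with it; the furniture and walls round the work are solid. World frame = base frame: x ahead of the robot, y to its left, z up, the work surface at z = 0. Lengths are in m, angles in rad, forces in N, time in s.
With the tool pointing down it reaches from about 0.3 to 0.875 m from the base axis. Payload 6.4 kg.
Tool frame: the origin (TCP) lies midway between the tips of the shut fingers; the grasp point (between the pads) lies 19 mm behind it; y points along the fingers, x is the direction in which the jaws open and shut, and the axes are right-handed (so a half turn about y gives the same grasp; the last joint's range is limited). The gripper opens to 85 mm and grips with 20 to 120 N. Pads are 22 mm wide; open, the fingers measure 114 mm over their backs; the gripper's body (76 mm by 85 mm) begins 54 mm behind the grasp point. The pads swing forward as they close: fully open they stand 13 mm farther back than shut.
Start: joints at [-1.53, 0.181, 1.607, -0, 1.354, -0.206], TCP at [0.14, -0.558, 0.193] pointing down, gripper open.
Joint ranges: [-2.99, 2.99], [-0.89, 2.07], [0.3, 2.58], [-1.14, 4.28], [0, 2.63], [-3.12, 3.12]. Speed limits (rad/s): [2.57, 2.57, 3.01, 3.14, 3.14, 3.14].

## Interface

Orientations are given as a unit quaternion [w, x, y, z].
In Python, from bench import ctrl gives the robot as it stands.
- The arm moves only by the tool step_arm, never from a script. Its argument "commands" is a list of rows, each a list of 7 numbers: the turn, a rotation vector about the tool's x, y, z in units of 6 degrees (1.0 is 6 degrees), then the shift along the tool's x, y, z in units of 30 mm (1.0 is 30 mm), then the opening, from 0 (shut) to 1 (fully open). A call has 1 to 10 rows; each row shifts and turns the commanded pose from where the row before left it, along the tool's axes as they then stand; what a row does not reach is not made up. A row lasts 1/10 s, in which the tool goes at most 50 mm and 8.59 degrees, less where a joint would pass 70% of its speed; a pose out of reach is approached as far as the arm can. A call with a number of a shift or a turn outside -1 to 1 is refused whole. A call with a gripper value outside its range is refused whole. The fingers move at their own pace and stop on an object; the grip force is fixed at half the most. Time passes only in rows, so rows that do not move let the fingers close. It gives the time, the measured TCP pose, the force and the opening at its end, in the units of the state.
- ctrl.get_obs(): the state, without advancing time (a new reading comes with each control period).
- ctrl.camera(name): name is "scene" or "top" or "wrist"; returns (picture, depth): 384x512x3 uint8, blue, green, red; 384x512 float32, m along the optical axis (not along the pixel's ray), 0 where there is no reading.
- ctrl.get_calibration(name): a dict with "intrinsics" (3x3 intrinsics, pixels), "D" ([k1, k2, p1, p2, k3] as OpenCV has them; the pictures are not rectified), "R" (3x3) and "t" (3): a world point X has camera coordinates R X + t. Camera axes: x right, y down, z forward; pixel columns grow to the right and rows downward; lengths in m; the calibration is good to about 2 mm. A picture is of the moment at which its call begins: read the wrist's pose just before it. get_calibration takes no time and is no camera call; for the wrist camera it gives the pose at the moment of the call.
- ctrl.hand_in(): hands the job in, once; it reports no verdict.
Trained networks look in the newest picture that a camera, given by its name, has taken for a name from the list of things; names that differ only in an ending like _2 or _b are one class to them, and where a whole thing is asked for, a point or a joint stands for the part that bears it (a point fixed in the world has none). Each returns a list of dicts, best first, with "p" (0 to 1); they miss things now and then, are a little off and sometimes report something else, mostly with a low value. They report only what shows in the picture. A call takes as long as a camera call.
- ctrl.boxes_of(thing, camera): "point" ([x, y, z] in m, in the coordinates of the camera as it stood for that picture, good to about 4 mm: the middle of the surface that is visible of it).
- ctrl.silhouettes(thing, camera): "pixels" (384x512 bool, what is visible of it).
The state is a dict: "time_s": time; "q": joint angles; "dq": joint speeds; "joint_efforts": joint torques, N m; "eef_pos": TCP position; "eef_rot": TCP orientation; "wrist_force": force on the tool from outside, world axes, zero at the start; "torque": the same for the moment, N m; "opening": opening from 0.0 (shut) to 1.0 (fully open).
Only numpy, scipy, OpenCV 4.12 (cv2) and the standard library are available. Lean on these libraries where they do the work, as an engineer would, in place of code of your own. Each camera call takes 0.05 s, during which the arm holds its last target.

## Task

Ready the feed sample for grinding: without taking any out of the bowl, spread the heap of feed pieces in the mill into one even layer, each piece flat on the floor and pieces on every side. Then fit the lid fully home with its lugs through the two slots and twist it clockwise against the spring to the half-turn mark, which gives a short burst, never so far that it clicks into its lock. Finish while still holding the lid by its grip at that mark, as it springs back if let go, and leave the other things on the table where they are.

Things in the scene. Friction and masses are not known exactly. Their poses are not given: they have to be found in the camera images.
- mill: Round grey bench mill, fixed, 192 mm across, 130 mm high, an open bowl in its top; a small console (74 mm wide, reaching 118 mm from the centre) on its front, -x. Origin on its axis at table height, z up. An aluminium bayonet flange rings the bowl's mouth; black bars on the grey shoulder outside it are marks, repeated half a turn apart.
- bowl_floor (a point): Centre of the bowl's flat floor, 84 mm above the table; axes as the mill's. The wall is straight, radius 75 mm (74 at its lining).
- rim (a point): Centre of the bowl's mouth at the flange's top, 130 mm above the table; axes as the mill's. The flange is 6 mm thick and narrows the mouth to radius 67 mm, except at its two slots; under it runs the track for the lid's lugs.
- slot (a point): Middle of one slot in the flange, at radius 71 mm in the mill's +x direction, rim height; the other is opposite, at -x. Each is open to radius 76 mm and 14.5 degrees either side of its middle. The single black bar outside each slot is the entry mark. The lid goes in either way round.
- half_mark (a point): Half-turn mark: single black bar at radius 88 to 94 mm on the shoulder, 30 degrees clockwise (seen from above) of the +x entry mark, midway to the lock mark; another is opposite. The bar of the lid's grip points to both when the lid is there.
- lock_mark (a point): Lock mark: double black bar 60 degrees clockwise of the +x entry mark; another is opposite. Spring plungers there click into the lid's lugs: first felt when the lid has turned about 47 degrees, they snap home by about 55.
- switch_ring (a joint): Sprung ring in the mill's track, rad: 0 at rest, growing as the lid's lugs push it clockwise. They meet it when the lid has turned 5 degrees past the slot's middle, so it reads the lid's turn less 0.07 to 0.09 (0.45 at the half-turn mark, 0.88 at the lock click). It pushes back with 0.1 N m plus 0.25 N m per rad and turns the lid back if that is let go.
- lid: Grey round lid, 168 mm across, about 0.2 kg, lying right way up on the table. Origin at the centre of its underside, z up, x along its grip bar. From below: plug of radius 64.5 mm, 16 mm high, chamfered; then the disc, whose underside rests on the flange when fully home: the origin is then 16 mm below the rim (114 mm above the table).
- lid_grip (a point): On the lid's axis, 48 mm above its origin, in the grip: an upright bar along the lid's x, 64 mm long, 16 mm thick, from 24 to 60 mm above the origin. Low ribs with white tips carry its line out to the lid's edge as pointers.
- lug (a point): One of the lid's two lugs, which stick out of the plug's foot to radius 72.5 mm under the two ends of the bar's line (lid +x here and -x); 7 mm thick, 9.5 degrees either side. They pass the slots when the bar's line is within about 5 degrees of the line through both slots.
- piece_1: Brown pressed feed piece, a rounded block 24 x 24 x 22 mm (x, y, z), about 16 g, origin at its centre. All seven start heaped in the bowl: 1 to 4 on the floor in a square, 5 to 7 on top of them, all standing square to one another.
- piece_2: Another feed piece, the same (origin at its centre).
- piece_3: Another feed piece, the same (origin at its centre).
- piece_4: Another feed piece, the same (origin at its centre).
- piece_5: Another feed piece, the same (origin at its centre).
- piece_6: Another feed piece, the same (origin at its centre).
- piece_7: Another feed piece, the same (origin at its centre).
- cooling_block: Bystander: plain block, 75 x 105 x 50 mm; origin under its centre.
- vial_4: Bystander: small upright vial, 23 mm across, 72 mm high; origin under its centre.
- cassette_1: Bystander: flat white test cassette, 72 x 24 x 9 mm; origin under its centre.
- forceps: Bystander: steel forceps lying flat, 153 x 18 x 9 mm; origin under its centre.

How it is judged:
By the outcome, as a careful person would: the job done as asked, in the order asked, and still so for the second after the job is handed in, while the arm keeps its last pose, push and grip.
It also fails if it takes over 72 s, if anything falls off the work surface, if the arm or the gripper's body presses on something with over 40 N, if the wrist force passes 120 N, or if a joint passes its speed limit or range.

## Working session

There is one attempt and no reset: what is moved stays moved. The work goes in short steps, Python scripts to look and compute and a tool call to move; the robot and the scene stay as the last step left them, time stands still between calls to the robot, and variables do not carry over. Pictures are saved under pics/ and viewed, and the job is handed in when it is done.

Besides the shell and the picture viewer there is one more tool, called after "Request:" as name(argument=value, ...) on one line, values as JSON. step_arm: Moves the arm, as the interface text tells. Its arguments: {"type":"object","properties":{"commands":{"type":"array"}},"required":["commands"]}

```bash
ls; mkdir -p pics; cat > h.py <<'E'
import numpy as np, cv2
from bench import ctrl
def cam(n,f=None):
    im,d=ctrl.camera(n); c=ctrl.get_calibration(n)
    if f: cv2.imwrite('pics/'+f+'.png',im)
    return im,d,c
def w(p,c): return np.array(c['R']).T@(np.array(p)-np.array(c['t']))
def cloud(d,c):
    h,wd=d.shape; u,v=np.meshgrid(np.arange(wd),np.arange(h))
    pts=np.stack([u,v],-1).reshape(-1,1,2).astype(np.float64)
    n=cv2.undistortPoints(pts,np.array(c['intrinsics']),np.array(c['D'])).reshape(h,wd,2)
    P=np.dstack([n*d[...,None],d]); 
    return (P-np.array(c['t']))@np.array(c['R'])
def proj(X,c):
    r,_=cv2.Rodrigues(np.array(c['R'])); return cv2.projectPoints(np.array(X,float).reshape(-1,1,3),r,np.array(c['t'],float),np.array(c['intrinsics']),np.array(c['D']))[0].reshape(-1,2)
E
python3 - <<'E'
from h import *
o=ctrl.get_obs(); print({k:np.round(v,3) for k,v in o.items()})
for n in ['scene','top','wrist']:
    im,d,c=cam(n,n+'0'); print(n, np.round(-np.array(c['R']).T@np.array(c['t']),3), np.round(c['R'],2).tolist(), c['intrinsics'][0][0])
for t in ['mill','lid','lid_grip','piece_1','cooling_block','vial_4','cassette_1','forceps']:
    for n in ['scene','top']:
        c=ctrl.get_calibration(n)
        for r in ctrl.boxes_of(t,n)[:8]: print(t,n,round(r['p'],2),np.round(w(r['point'],c),3))
E
```

```text
pics
{'time_s': np.float64(0.0), 'q': array([-1.53 ,  0.182,  1.608,  0.   ,  1.354, -0.206]), 'dq': array([-0.001,  0.002,  0.001,  0.002, -0.001, -0.001]), 'joint_efforts': array([-1.0000e-03, -4.4488e+01, -3.5134e+01, -0.0000e+00,  9.0000e-03,
        0.0000e+00]), 'eef_pos': array([ 0.14 , -0.557,  0.192]), 'eef_rot': array([ 0.558, -0.557,  0.435, -0.434]), 'wrist_force': array([-0.002, -1.157, -0.322]), 'torque': array([ 0.053, -0.001, -0.001]), 'opening': np.float64(0.999)}
scene [-0.12   0.805  0.877] [[-0.81, -0.58, -0.01], [-0.34, 0.49, -0.8], [0.47, -0.65, -0.59]] 496.99869038984286
top [ 0.395 -0.014  1.686] [[0.0, -1.0, 0.01], [-1.0, -0.0, -0.08], [0.08, -0.01, -1.0]] 468.8929036097834
wrist [ 0.217 -0.538  0.374] [[0.25, -0.97, -0.0], [-0.92, -0.24, 0.31], [-0.3, -0.07, -0.95]] 287.3243036027465
mill scene 0.71 [0.453 0.194 0.096]
mill top 0.92 [0.489 0.159 0.087]
lid scene 0.78 [ 0.496 -0.258  0.025]
lid scene 0.41 [0.451 0.174 0.124]
lid top 0.7 [ 0.481 -0.296  0.021]
lid_grip scene 0.7 [ 0.501 -0.258  0.027]
lid_grip top 0.67 [ 0.483 -0.289  0.02 ]
piece_1 scene 0.62 [0.449 0.172 0.129]
piece_1 scene 0.53 [0.481 0.192 0.104]
piece_1 top 0.57 [0.486 0.155 0.132]
piece_1 top 0.54 [ 0.479 -0.3    0.025]
piece_1 top 0.43 [0.461 0.168 0.127]
cooling_block scene 0.71 [0.45  0.194 0.096]
cooling_block scene 0.67 [ 0.681 -0.23   0.051]
cooling_block top 0.86 [ 0.691 -0.252  0.048]
cooling_block top 0.61 [ 0.643 -0.116  0.072]
vial_4 scene 0.5 [ 0.644 -0.115  0.051]
cassette_1 scene 0.75 [0.299 0.213 0.012]
cassette_1 scene 0.57 [ 0.644 -0.115  0.045]
cassette_1 top 0.66 [0.301 0.201 0.008]
forceps scene 0.73 [ 0.499 -0.257  0.024]
forceps scene 0.6 [ 0.681 -0.234  0.051]
forceps scene 0.52 [ 0.424 -0.     0.006]
forceps top 0.37 [0.303 0.199 0.011]
forceps top 0.23 [0.481 0.157 0.091]
```

View pics/scene0.png

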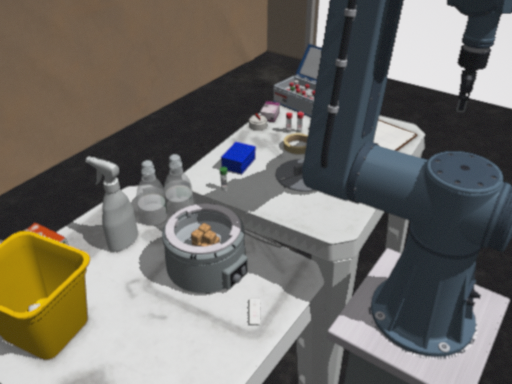

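View pics/top0.png

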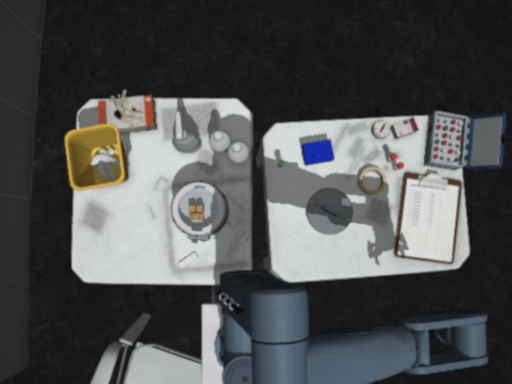

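```bash
python3 - <<'E'
import cv2
im=cv2.imread('pics/top0.png')
# mill around and lid
a=im[150:270,130:260]; b=im[150:270,290:420]
cv2.imwrite('pics/top0z.png',cv2.hconcat([cv2.resize(a,None,fx=3,fy=3,interpolation=2),cv2.resize(b,None,fx=3,fy=3,interpolation=2)]))
E
```

```text
(no output)
```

View pics/top0z.png

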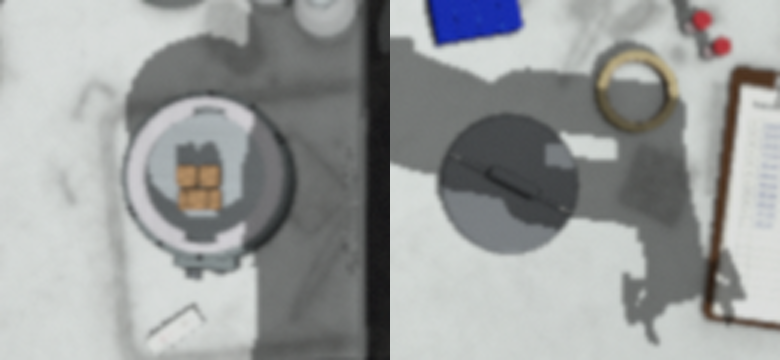

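View pics/wrist0.png

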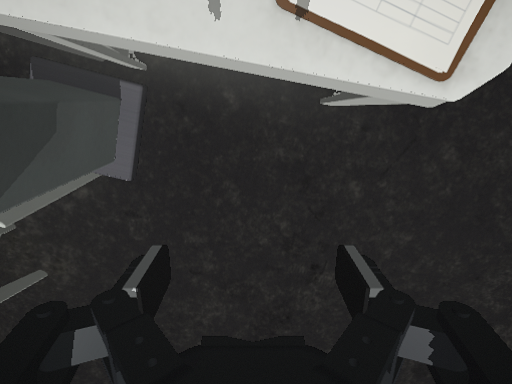

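```bash
python3 - <<'E'
from h import *
im,d,c=cam('top'); X=cloud(d,c)
# mill flange: points z in .122-.138 near mill
def fit(m):
    P=X[m]; A=np.c_[2*P[:,:2],np.ones(len(P))]; s=np.linalg.lstsq(A,(P[:,:2]**2).sum(1),rcond=None)[0]
    return s[:2],np.sqrt(s[2]+s[0]**2+s[1]**2),len(P),P[:,2].mean()
near=lambda x,y,r:np.hypot(X[...,0]-x,X[...,1]-y)<r
m=near(.485,.155,.12)&(X[...,2]>.12)&(X[...,2]<.142)
print(fit(m)); P=X[m]; print(P[:,:2].min(0),P[:,:2].max(0))
m=near(.485,-.285,.13)&(X[...,2]>.012); P=X[m]; print('lid',P.min(0),P.max(0),len(P),np.percentile(P[:,2],[10,50,90]))
m2=near(.485,-.285,.13)&(X[...,2]>.04); P=X[m2]; print('grip',len(P),P.mean(0)); print(np.round(P,3)[:40])
m=near(.485,.155,.06)&(X[...,2]<.09); print('bowl floor',X[m][:,2].min() if m.any() else None)
E
```

```text
(array([0.48553093, 0.15961866]), np.float64(0.07661793233277249), 1203, np.float64(0.12800362498426132))
[0.39136317 0.06730164] [0.57930834 0.25247211]
lid [ 0.40008303 -0.37918585  0.01213714] [ 0.56542726 -0.21209107  0.06556854] 1733 [0.01920906 0.02465179 0.03118549]
grip 91 [ 0.48330442 -0.29323333  0.05837268]
[[ 0.502 -0.27   0.041]
 [ 0.501 -0.27   0.063]
 [ 0.501 -0.275  0.059]
 [ 0.499 -0.267  0.041]
 [ 0.498 -0.268  0.055]
 [ 0.498 -0.272  0.056]
 [ 0.497 -0.274  0.064]
 [ 0.498 -0.278  0.06 ]
 [ 0.497 -0.281  0.063]
 [ 0.495 -0.265  0.05 ]
 [ 0.494 -0.268  0.059]
 [ 0.494 -0.271  0.058]
 [ 0.494 -0.275  0.055]
 [ 0.494 -0.278  0.06 ]
 [ 0.494 -0.281  0.061]
 [ 0.494 -0.284  0.065]
 [ 0.494 -0.289  0.057]
 [ 0.491 -0.265  0.05 ]
 [ 0.491 -0.268  0.056]
 [ 0.49  -0.271  0.061]
 [ 0.491 -0.275  0.054]
 [ 0.49  -0.278  0.062]
 [ 0.491 -0.282  0.058]
 [ 0.491 -0.286  0.054]
 [ 0.49  -0.288  0.066]
 [ 0.491 -0.293  0.056]
 [ 0.491 -0.296  0.06 ]
 [ 0.488 -0.269  0.047]
 [ 0.487 -0.271  0.058]
 [ 0.487 -0.274  0.062]
 [ 0.487 -0.278  0.062]
 [ 0.487 -0.281  0.065]
 [ 0.487 -0.286  0.057]
 [ 0.487 -0.289  0.059]
 [ 0.487 -0.292  0.062]
 [ 0.487 -0.295  0.064]
 [ 0.487 -0.299  0.058]
 [ 0.487 -0.303  0.059]
 [ 0.484 -0.273  0.044]
 [ 0.484 -0.276  0.05 ]]
bowl floor 0.07408295188954138
```

```bash
cat >> h.py <<'E'
from scipy.spatial.transform import Rotation as Ro
def Rt(o): q=o['eef_rot']; return Ro.from_quat([q[1],q[2],q[3],q[0]]).as_matrix()
def go(target,o=None):
    """shift in tool units (30mm) to world target"""
    o=o or ctrl.get_obs(); R=Rt(o); s=R.T@(np.array(target)-o['eef_pos'])/.03
    print('units',np.round(s,2),'maxrows',np.ceil(np.abs(s).max()), 'yaw of tool x',round(np.degrees(np.arctan2(R[1,0],R[0,0])),2))
    return s
E
python3 - <<'E'
from h import *
o=ctrl.get_obs(); print(np.round(Rt(o),3)); print(o['time_s'])
go((.42,-.29,.26)); go((.42,.155,.30))
E
```

```text
[[ 0.244 -0.     0.97 ]
 [-0.97   0.     0.244]
 [-0.    -1.    -0.   ]]
1.0
units [-6.37 -2.23 11.21] maxrows 12.0 yaw of tool x -75.86
units [-20.76  -3.56  14.84] maxrows 21.0 yaw of tool x -75.86
```

Request:
step_arm(commands=[[0, 0, 0, -0.5, -0.3, 0.9, 1], [0, 0, 0, -0.6, -0.3, 1, 1], [0, 0, 0, -0.6, -0.3, 1, 1], [0, 0, 0, -0.6, -0.3, 1, 1], [0, 0, 0, -0.6, -0.3, 1, 1], [0, 0, 0, -0.6, -0.3, 1, 1], [0, 0, 0, -0.6, -0.3, 1, 1], [0, 0, 0, -0.6, -0.2, 1, 1], [0, 0, 0, -0.6, 0, 1, 1], [0, 0, 0, -0.6, 0, 1, 1]])

```text
time_s: 2.0
eef_pos: [0.3863, -0.3124, 0.2627]
eef_rot: [-0.558, 0.558, -0.434, 0.435]
wrist_force: [-0.1, -0.6, 0.5]
opening: 0.995
```

```bash
python3 - <<'E'
from h import *
o=ctrl.get_obs(); print(o['eef_pos'],o['time_s'],o['q'])
im,d,c=cam('wrist','w1')
go((.40,.155,.30))
X=cloud(d,c); m=(X[...,2]>.05)&(X[...,2]<.07)&(np.hypot(X[...,0]-.483,X[...,1]+.295)<.07)
P=X[m]; print(len(P),P.mean(0)); u,s,v=np.linalg.svd(P[:,:2]-P[:,:2].mean(0),full_matrices=0); print(v[0],np.degrees(np.arctan2(v[0][1],v[0][0])), s/np.sqrt(len(P)))
m=(X[...,2]>.018)&(X[...,2]<.03)&(np.hypot(X[...,0]-.483,X[...,1]+.295)<.1); P=X[m]; print(P.min(0),P.max(0)); print(cv2.minEnclosingCircle(P[:,:2].astype(np.float32)))
E
```

```text
[ 0.38625009 -0.31242962  0.26271752] 2.0 [-9.19543146e-01 -5.14948803e-02  1.71210376e+00  1.28280924e-05
  1.47981048e+00  4.04508461e-01]
units [-14.89  -1.22   4.17] maxrows 15.0 yaw of tool x -75.7
697 [ 0.48590927 -0.29023826  0.05996931]
[0.42821236 0.90367814] 64.64583454704108 [0.01780212 0.00473636]
[ 0.40276867 -0.37422559  0.02000225] [ 0.57096326 -0.20696236  0.02999644]
((0.4868139326572418, -0.29025712609291077), 0.08443381637334824)
```

View pics/w1.png

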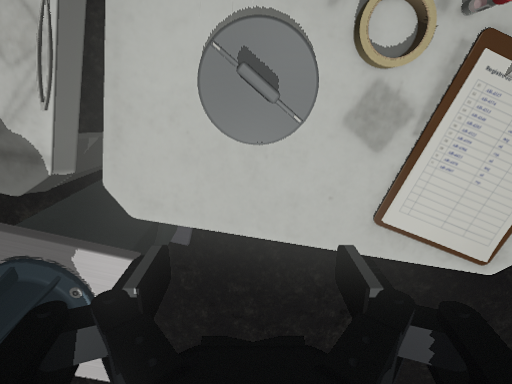

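Request:
step_arm(commands=[[0, 0, 0, -0.9, -0.2, 0.3, 0.5], [0, 0, 0, -1, -0.2, 0.4, 0.5], [0, 0, 0, -1, -0.2, 0.4, 0.5], [0, 0, 0, -1, -0.2, 0.4, 0.5], [0, 0, 0, -1, -0.2, 0.4, 0.5], [0, 0, 0, -1, -0.2, 0.4, 0.5], [0, 0, 0, -1, 0, 0.4, 0.5], [0, 0, 0, -1, 0, 0.4, 0.5], [0, 0, 0, -1, 0, 0.4, 0.5], [0, 0, 0, -1, 0, 0.4, 0.5]])

```text
time_s: 3.05
eef_pos: [0.4261, 0.0043, 0.2984]
eef_rot: [0.558, -0.558, 0.434, -0.435]
wrist_force: [0.2, 0.6, 0.9]
opening: 0.501
```

Request:
step_arm(commands=[[0, 0, 0, -1, 0, 0.3, 0.5], [0, 0, 0, -1, 0, 0.3, 0.5], [0, 0, 0, -1, 0, 0.3, 0.5], [0, 0, 0, -1, 0, 0.3, 0.5], [0, 0, 0, -0.5, 0, 0.1, 0.5], [0, 0, 0, 0, 0, 0, 0.5]])

```text
time_s: 3.65
eef_pos: [0.4307, 0.1452, 0.2982]
eef_rot: [0.559, -0.558, 0.434, -0.434]
wrist_force: [0.9, -0.4, 1.0]
opening: 0.498
```

```bash
python3 - <<'E'
from h import *
o=ctrl.get_obs(); print(o['eef_pos'],o['time_s'],o['q'],o['opening'])
im,d,c=cam('wrist','w2'); np.savez('w2.npz',im=im,d=d,**{k:np.array(v) for k,v in c.items()})
E
```

```text
[0.43066468 0.14516425 0.29817462] 3.65 [ 6.25883804e-02 -1.71516006e-01  1.75105693e+00  4.00607207e-04
  1.56216720e+00  1.38341410e+00] 0.49751784005475597
```

View pics/w2.png

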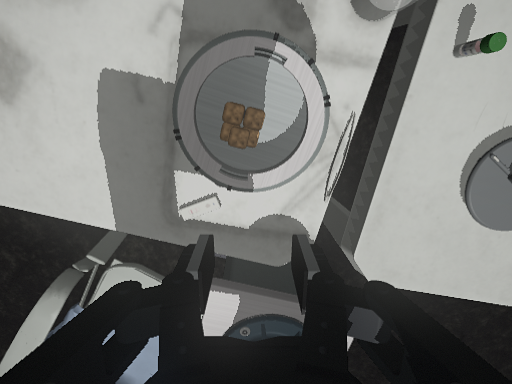

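```bash
cat >> h.py <<'E'
def ortho(im,c,z,cx,cy,half=.11,ppm=3000):
    """rectified view at plane z: image up=+x, left=+y"""
    n=int(2*half*ppm); i=np.arange(n)
    x=cx+half-i/ppm; y=cy+half-i/ppm
    Y,Xx=np.meshgrid(y,x); P=np.stack([Xx,Y,np.full_like(Xx,z)],-1)
    p=proj(P,c).reshape(n,n,2).astype(np.float32)
    return cv2.remap(im,p[...,0],p[...,1],cv2.INTER_LINEAR)
E
python3 - <<'E'
from h import *
Z=np.load('w2.npz'); im,d=Z['im'],Z['d']; c=Z
X=cloud(d,c)
m=(abs(X[...,2]-.13)<.006)&(np.hypot(X[...,0]-.485,X[...,1]-.16)<.12)
P=X[m]; print('rim z',np.median(P[:,2]),len(P)); ce=cv2.minEnclosingCircle(P[:,:2].astype(np.float32)); print(ce)
cx,cy=.4855,.16
m=(np.hypot(X[...,0]-cx,X[...,1]-cy)<.06)
print('floor',np.median(X[m][:,2]))
a=ortho(im,c,.13,cx,cy,.11,1800); b=ortho(im,c,.128,cx,cy,.05,7000)
a=cv2.resize(a,(400,400));b=cv2.resize(b,(400,400))
cv2.imwrite('pics/o2.png',cv2.hconcat([a,b]))
h=(X[...,2]*m); 
v=np.round(1000*h[90:165:4,205:280:4]).astype(int); print(v)
E
```

```text
rim z 0.1304655418612485 8848
((0.4850101172924042, 0.16086167097091675), 0.09574571996927261)
floor 0.4080111038675396
[[  0   0  87  85  86  85  86  87  87  86  85  89  86  86  85  85  87  86
   86]
 [  0   0  86  85  87  85  87  87  85  87  85  85  85  86  87  86  86  86
   86]
 [  0  86  86  85  87  84  85  86  85  85  87  86  87  87  86  85  86  86
   86]
 [  0  86  87  87  86  86 123  86  84  85  86  88  86  87  85  86  86  86
   85]
 [  0  85  85  85  87 127 130 127 127 127  87  86  87  87  87  86  87  85
   85]
 [  0  87  86  86  85 128 129 130 129 128  86 129 127 127 103  86  85  87
   87]
 [  0  88  85  86  88 130 129 128 129 126 125 128 128 129 128  86  85  85
   86]
 [  0  88  87  87  87 128 129 129 130 128 128 128 130 128 128  84  87  85
   84]
 [  0  86  85  86  86 126 127 128 128 125 128 128 129 128 128  86  87  85
   86]
 [  0  87  86  86  87 107 106 107 105  88 127 128 128 130 127  86  87  86
   87]
 [  0  88  85  86 104 107 107 127 128 127 126 106 105 125  88  86  86  86
   86]
 [  0   0  85  87 105 107 124 129 128 130 128 123 107 106  86  85  87  85
   84]
 [  0   0  86  86 106 107 128 128 128 130 128 107 107 106  85  86  85  85
   87]
 [  0   0   0  86  86  86 128 129 130 130 127 107 107 103  87  86  85  86
   86]
 [  0   0   0   0  85  86  86 128 128 129 127 107 107  86  87  86  87  87
   86]
 [  0   0   0   0   0  86  86  85  87  86  87  86  87  86  86  85  87  86
   85]
 [  0   0   0   0   0   0  87  86  87  86  86  86  85  86  86  86  86  85
    0]
 [  0   0   0   0   0   0   0   0   0  85  87  85  86  86  86 480   0   0
    0]
 [  0   0   0   0   0   0   0   0   0   0   0   0   0   0   0   0   0   0
    0]]
```

View pics/o2.png

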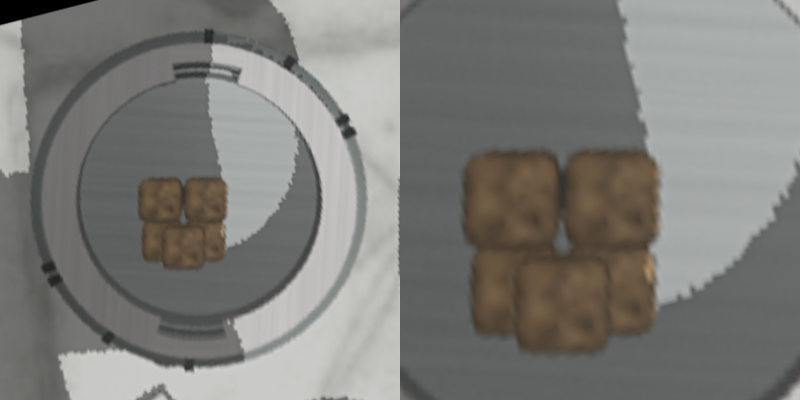

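```bash
python3 - <<'E'
from h import *
Z=np.load('w2.npz'); im,d=Z['im'],Z['d']; c=Z
cx,cy=.4853,.1607
b=ortho(im,c,.128,cx,cy,.05,8000)[:, :]; e=ortho(im,c,.106,cx,cy,.05,8000)
def seg(o):
    hsv=cv2.cvtColor(o,cv2.COLOR_BGR2HSV); return ((hsv[...,1]>70)).astype(np.uint8)
for o in (b,e):
    s=seg(o); ys,xs=np.where(s); print('x rel',.05-ys.max()/8000,.05-ys.min()/8000,'y rel',.05-xs.max()/8000,.05-xs.min()/8000); print(cv2.minAreaRect(cv2.findNonZero(s)))
X=cloud(d,c); m=(np.hypot(X[...,0]-cx,X[...,1]-cy)<.06)&(X[...,2]>.118)&(X[...,2]<.14)
from scipy import ndimage as nd
P=X[m][:,:2]-[cx,cy]
hi=P[P[:,0]>-.0135]; lo=P[P[:,0]<-.0155]
print('P12 box',hi.min(0),hi.max(0),'P3 box',lo.min(0),lo.max(0), cv2.minAreaRect((hi*1000).astype(np.float32)),cv2.minAreaRect((lo*1000).astype(np.float32)))
m=(np.hypot(X[...,0]-cx,X[...,1]-cy)<.06)&(X[...,2]>.100)&(X[...,2]<.112);P=X[m][:,:2]-[cx,cy];print('lower',P.min(0),P.max(0),cv2.minAreaRect((P*1000).astype(np.float32)))
cv2.imwrite('pics/o3.png',cv2.resize(cv2.hconcat([b,e]),(800,400)))
go((cx-.026,cy+.009,.17))
E
```

```text
x rel -0.03737499999999999 0.012250000000000004 y rel -0.015125 0.033125
((328.0, 500.5), (397.0, 386.0), 90.0)
x rel -0.041124999999999995 0.011625000000000003 y rel -0.01625 0.035125
((324.4999694824219, 517.9999389648438), (421.99993896484375, 410.99993896484375), 90.0)
P12 box [-0.01279596 -0.01571802] [0.0114058  0.03366164] P3 box [-0.03915613 -0.00317194] [-0.01555417  0.02078107] ((-0.6758708953857422, 8.976184844970703), (24.0618839263916, 49.435997009277344), 0.32014763355255127) ((-27.35177230834961, 8.781695365905762), (23.465015411376953, 23.95059585571289), 0.6382768750190735)
lower [-0.03829617 -0.01583951] [0.01138813 0.03344742] ((-13.384439468383789, 8.969795227050781), (49.405555725097656, 49.376434326171875), 0.74233078956604)
units [-0.6   4.27  1.13] maxrows 5.0 yaw of tool x -75.74
```

View pics/o3.png

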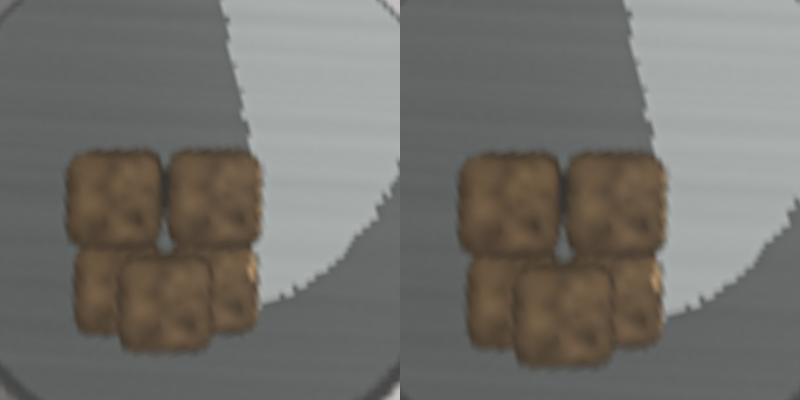

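Request:
step_arm(commands=[[0, 1, 0, 0, 1, 0, 0.42], [0, 1, 0, 0, 1, 0, 0.42], [0, 0.4, 0, 0, 1, 0, 0.42], [0, 0, 0, -0.8, 0.8, 0.9, 0.42], [0, 0, 0, 0, 0, 0, 0.42]])

```text
time_s: 4.2
eef_pos: [0.457, 0.167, 0.1791]
eef_rot: [0.496, -0.501, 0.503, -0.5]
wrist_force: [-1.1, -0.3, -0.7]
opening: 0.418
```

```bash
python3 - <<'E'
from h import *
o=ctrl.get_obs(); print(o['eef_pos'],o['time_s'],o['opening'])
go((.4583,.1697,.110))
E
```

```text
[0.45703607 0.16700003 0.17906474] 4.2 0.41837492795172687
units [-0.09  2.3   0.06] maxrows 3.0 yaw of tool x -90.32
```

Request:
step_arm(commands=[[0, 0, 0, -0.1, 0.8, 0, 0.42], [0, 0, 0, 0, 0.8, 0, 0.42], [0, 0, 0, 0, 0.7, 0, 0.42], [0, 0, 0, 0, 0, 0, 0.1], [0, 0, 0, 0, 0, 0, 0], [0, 0, 0, 0, 0, 0, 0], [0, 0, 0, 0, 0, 0, 0]])

```text
time_s: 4.9
eef_pos: [0.4593, 0.1704, 0.1168]
eef_rot: [-0.5, 0.498, -0.501, 0.502]
wrist_force: [0.4, 0.2, 0.5]
opening: -0.004
```

```bash
python3 - <<'E'
from h import *
o=ctrl.get_obs(); print(o['eef_pos'],o['time_s'],o['opening'])
im,d,c=cam('wrist','w3'); cam('scene','s3')
X=cloud(d,c); a=ortho(im,c,.128,.4853,.1607,.09,4000); cv2.imwrite('pics/o4.png',a)
cv2.imwrite('pics/w3z.png',cv2.resize(im[180:384,100:412],None,fx=2.4,fy=2.4))
s=cv2.imread('pics/s3.png'); cv2.imwrite('pics/s3z.png',cv2.resize(s[190:300,150:260],None,fx=5,fy=5,interpolation=2))
E
```

```text
[0.45929305 0.17037986 0.11683211] 4.9 -0.004256091470874224
```

View pics/w3.png

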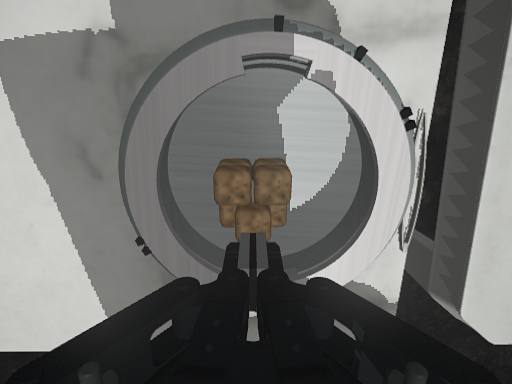

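View pics/s3z.png

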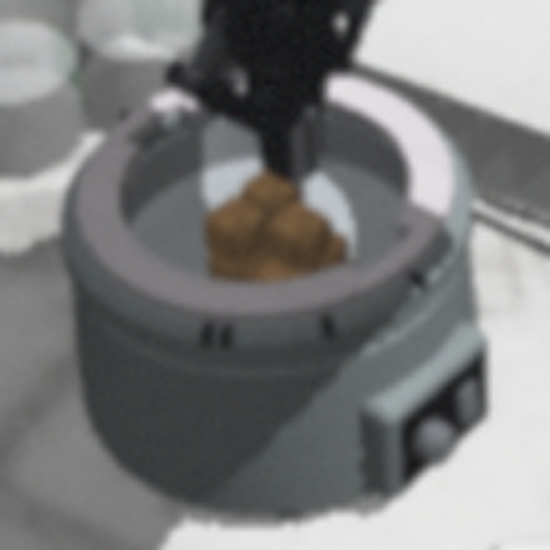

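```bash
python3 - <<'E'
from h import *
o=ctrl.get_obs(); c=ctrl.get_calibration('wrist'); R=Rt(o); p=o['eef_pos']
print(proj([p,p+R@[0,-.019,0],p+R@[0,.01,0],p+R@[0,-.019,.011]],c), o['eef_pos'])
d=ctrl.camera('wrist')[1]; X=cloud(d,c)
for uv in [(253,212),(253,222),(253,230),(253,236),(240,240),(266,240),(240,247),(253,245),(265,250)]:
    print(uv,np.round(X[uv[1],uv[0]],3))
E
python3 - <<'E'
import cv2
im=cv2.imread('pics/w3.png'); cv2.imwrite('pics/w3y.png',cv2.resize(im[150:300,190:320],None,fx=4,fy=4,interpolation=2))
E
```

```text
[[252.62969285 219.52858174]
 [252.57841237 231.78886195]
 [252.65307721 213.93809619]
 [252.61527978 215.44647461]] [0.45884093 0.17049681 0.11629537]
(253, 212) [0.468 0.17  0.126]
(253, 222) [0.463 0.17  0.129]
(253, 230) [0.457 0.17  0.129]
(253, 236) [0.47  0.17  0.164]
(240, 240) [0.469 0.177 0.167]
(266, 240) [0.449 0.162 0.128]
(240, 247) [0.47  0.176 0.175]
(253, 245) [0.469 0.17  0.171]
(265, 250) [0.47  0.165 0.177]
```

View pics/w3y.png

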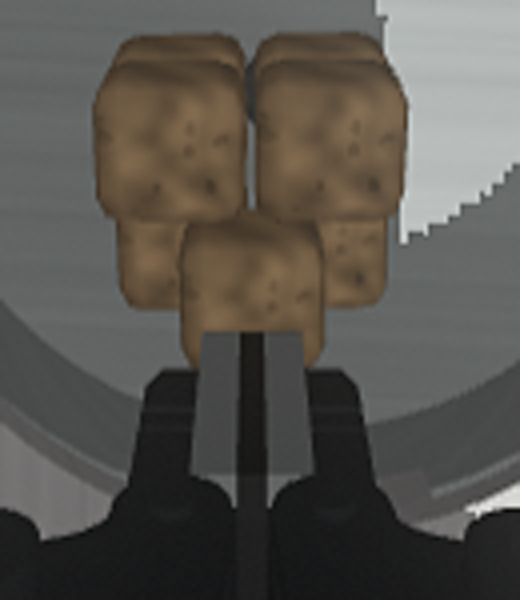

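```bash
python3 - <<'E'
from h import *
Z=np.load('w2.npz'); X=cloud(Z['d'],Z); 
p=np.array([.43066,.14516,.29817]); yaw=np.radians(-75.7); tx=np.array([np.cos(yaw),np.sin(yaw),0]); tz=np.array([-np.sin(yaw),np.cos(yaw),0])
C=-Z['R'].T@Z['t']; print('cam-TCP tool',(C-p)@tx,(C-p)@tz,C[2]-p[2])
Q=X-p; T=np.stack([Q@tx,-Q[...,2],Q@tz],-1)
m=(abs(T[...,0])<.09)&(abs(T[...,2])<.06)&(T[...,1]<.03)&(T[...,1]>-.1)&(Z['d']>0)
v,u=np.where(m); print(len(v)); 
o=np.argsort(-T[m][:,1])[:15]
for i in o: print(u[i],v[i],np.round(T[v[i],u[i]],3),Z['d'][v[i],u[i]])
o=ctrl.get_obs(); im,d,c=cam('wrist'); X=cloud(d,c); R=Rt(o); T=(X-o['eef_pos'])@R
for v in range(225,300,6): print(v,[np.round(T[v,u],3).tolist() for u in (240,)],d[v,240])
E
```

```text
cam-TCP tool 0.0012658546888100787 0.07906026590963518 0.18146976899400719
11432
214 256 [-0.02  -0.04  -0.005] 0.16016522
213 237 [-0.02  -0.04   0.007] 0.1563634
214 259 [-0.02  -0.041 -0.006] 0.16028664
291 255 [ 0.023 -0.041 -0.004] 0.15935528
291 257 [ 0.023 -0.041 -0.005] 0.15967172
214 257 [-0.02  -0.041 -0.005] 0.15936045
213 240 [-0.02  -0.041  0.006] 0.15610324
213 238 [-0.02  -0.041  0.007] 0.1555906
214 258 [-0.02  -0.041 -0.005] 0.15929134
214 255 [-0.02  -0.041 -0.003] 0.15870984
292 237 [ 0.022 -0.041  0.008] 0.15511249
214 261 [-0.02  -0.042 -0.007] 0.1595544
291 259 [ 0.022 -0.042 -0.006] 0.15908183
291 258 [ 0.022 -0.042 -0.005] 0.15885188
292 244 [ 0.023 -0.042  0.004] 0.1560919
225 [[-0.008, -0.012, 0.001]] 0.18509892
231 [[-0.008, -0.012, -0.003]] 0.18602462
237 [[-0.007, -0.047, 0.011]] 0.14890486
243 [[-0.006, -0.054, 0.011]] 0.14248289
249 [[-0.006, -0.06, 0.011]] 0.13604228
255 [[-0.006, -0.067, 0.012]] 0.12989704
261 [[-0.006, -0.07, 0.01]] 0.12713906
267 [[-0.005, -0.075, 0.011]] 0.12235829
273 [[-0.005, -0.081, 0.012]] 0.11624263
279 [[-0.005, -0.085, 0.012]] 0.112760685
285 [[-0.005, -0.087, 0.01]] 0.111153975
291 [[-0.005, -0.093, 0.012]] 0.105015635
297 [[-0.004, -0.096, 0.012]] 0.10187853
```

Request:
step_arm(commands=[[0, 0, 0, 0, 0, 0, 0.42], [0, 0, 0, 0, 0, 0, 0.42], [0, 0, 0, 0, 0.5, 0, 0.42], [0, 0, 0, 0, 0.5, 0, 0.42], [0, 0, 0, 0, 0, 0, 0.42]])

```text
time_s: 5.6
eef_pos: [0.4563, 0.1703, 0.0833]
eef_rot: [0.498, -0.5, 0.502, -0.5]
wrist_force: [-0.1, 0.3, -0.5]
opening: 0.418
```

```bash
python3 - <<'E'
from h import *
o=ctrl.get_obs(); print(o['eef_pos'],o['opening'],o['wrist_force'],o['time_s'])
im,d,c=cam('wrist','w4'); X=cloud(d,c); R=Rt(o); T=(X-o['eef_pos'])@R
cv2.imwrite('pics/w4y.png',cv2.resize(im[150:300,190:320],None,fx=4,fy=4,interpolation=2))
np.savez('w4.npz',im=im,d=d,**{k:np.array(v) for k,v in c.items()})
E
```

```text
[0.45632135 0.17029736 0.08333694] 0.4180202863415696 [-0.11332829  0.34467779 -0.53651614] 5.6
```

View pics/w4y.png

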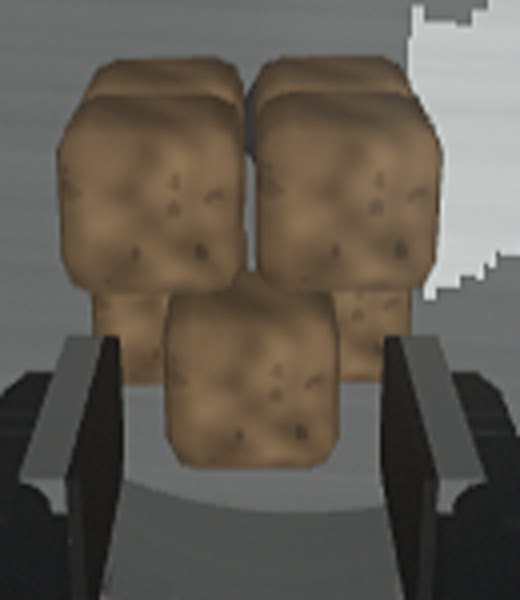

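Request:
step_arm(commands=[[0, 0, 0, 0, 0.5, 0, 0.42], [0, 0, 0, 0, 0, 0, 0.1], [0, 0, 0, 0, 0, 0, 0], [0, 0, 0, 0, 0, 0, 0], [0, 0, 0, 0, 0, 0, 0]])

```text
time_s: 6.15
eef_pos: [0.4586, 0.1706, 0.071]
eef_rot: [-0.499, 0.499, -0.501, 0.501]
wrist_force: [-0.8, 0.4, -0.3]
opening: 0.265
```

Request:
step_arm(commands=[[0, 0, 0, 0, -0.5, 0, 0], [0, 0, 0, 0, -0.6, 0, 0], [0, 0, 0, 0.1, 0, 0.6, 0], [0, 0, 0, 0.1, 0, 0.8, 0], [0, 0, 0, 0.1, 0, 0.7, 0], [0, 0, 0, 0, 0, 0.3, 0], [0, 0, 0, 0, 0.6, 0, 0], [0, 0, 0, 0, 0.7, 0, 0], [0, 0, 0, 0, 0.4, 0, 0], [0, 0, 0, 0, 0, 0, 0]])

```text
time_s: 7.15
eef_pos: [0.528, 0.1612, 0.0503]
eef_rot: [0.498, -0.5, 0.502, -0.5]
wrist_force: [-0.3, -0.4, -0.9]
opening: 0.271
```

```bash
python3 - <<'E'
from h import *
o=ctrl.get_obs(); print(o['eef_pos'],o['opening'],o['wrist_force'],o['time_s'])
im,d,c=cam('wrist','w5')
E
```

```text
[0.527956   0.16116029 0.05030849] 0.2709429640230518 [-0.32704909 -0.36573962 -0.89479806] 7.15
```

View pics/w5.png

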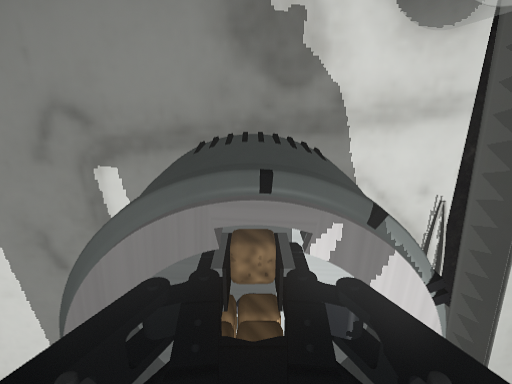

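Request:
step_arm(commands=[[0, 0, 0, 0, 0.1, 0, 0.28], [0, 0, 0, 0, 0, 0, 0.42], [0, 0, 0, 0, -0.8, 0, 0.42], [0, -0.5, 0, 0, -1, 0, 0.7], [0, -1, 0, 0, 0, 0, 0.72], [0, -1, 0, -0.3, 0, -0.8, 0.72], [0, -1, 0, -0.4, 0, -0.8, 0.72], [0, -1, 0, 0, 0, 0, 0.72], [0, -1, 0, 0, 0, 0, 0.72], [0, -1, 0, 0, 0, 0, 0.72]])

```text
time_s: 8.2
eef_pos: [0.4791, 0.1721, 0.1043]
eef_rot: [0.639, -0.638, 0.304, -0.305]
wrist_force: [-0.6, -0.4, 0.1]
opening: 0.717
```

Request:
step_arm(commands=[[0, -1, 0, 0, 0, 0, 0.72], [0, -1, 0, 0, 0, 0, 0.72], [0, -1, 0, 0, 0, 0, 0.72], [0, -1, 0, 0, 0, 0, 0.72], [0, -1, 0, 0, 0, 0, 0.72], [0, -1, 0, 0, 0, 0, 0.72], [0, -1, 0, 0, 0, 0, 0.72], [0, -1, 0, 0, 0, 0, 0.72], [0, -0.5, 0, 0, 0, 0, 0.72], [0, 0, 0, 0, 0, 0, 0.72]])

```text
time_s: 9.2
eef_pos: [0.4792, 0.172, 0.104]
eef_rot: [0.707, -0.707, 0.001, -0.002]
wrist_force: [0.6, -1.0, -0.5]
opening: 0.718
```

```bash
python3 - <<'E'
from h import *
o=ctrl.get_obs(); print(o['eef_pos'],o['opening'],o['wrist_force'],o['time_s'])
im,d,c=cam('wrist','w6'); go((.4853-.0134,.1607+.0215,.045))
E
```

```text
[0.47921186 0.17200756 0.10402434] 0.7175318452248722 [ 0.58027942 -1.02969529 -0.50710426] 9.2
units [-0.24  1.96  0.34] maxrows 2.0 yaw of tool x -0.33
```

View pics/w6.png

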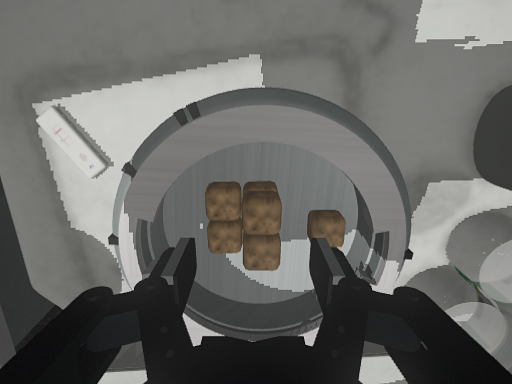

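Request:
step_arm(commands=[[0, 0, 0, -0.2, 0.4, 0.4, 0.65], [0, 0, 0, 0, 0.4, 0, 0.65], [0, 0, 0, 0, 0.5, 0, 0.65], [0, 0, 0, 0, 0.4, 0, 0.65], [0, 0, 0, 0, 0.3, 0, 0.65], [0, 0, 0, 0, 0, 0, 0.65]])

```text
time_s: 9.85
eef_pos: [0.475, 0.1839, 0.0445]
eef_rot: [-0.707, 0.707, -0.0, 0.003]
wrist_force: [1.0, -2.3, 10.2]
opening: 0.649
```

```bash
python3 - <<'E'
from h import *
o=ctrl.get_obs(); print(o['eef_pos'],o['opening'],o['wrist_force'],o['time_s'])
im,d,c=cam('wrist','w7'); go((.4853-.0134,.1607+.0215,.042))
E
```

```text
[0.47502442 0.18386063 0.04445712] 0.6488917184325209 [ 1.0086317  -2.28546383 10.19505509] 9.85
units [-0.11  0.08 -0.06] maxrows 1.0 yaw of tool x -0.26
```

View pics/w7.png

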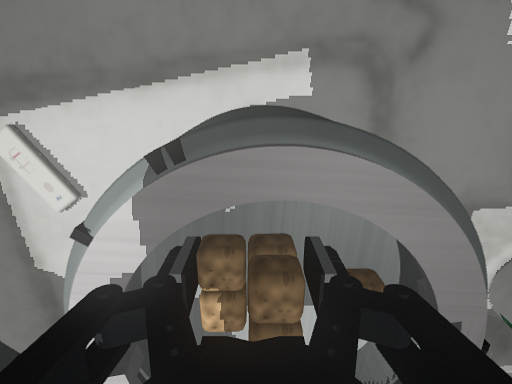

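Request:
step_arm(commands=[[0, 0, 0, -0.1, -0.15, 0, 0.65], [0, 0, 0, 0, 0, 0, 0.4], [0, 0, 0, 0, 0, 0, 0.2], [0, 0, 0, 0, 0, 0, 0.2]])

```text
time_s: 10.3
eef_pos: [0.4701, 0.1841, 0.0483]
eef_rot: [0.707, -0.707, 0.001, -0.002]
wrist_force: [-1.3, -0.4, 9.1]
opening: 0.55
```

Request:
step_arm(commands=[[0, 0, 0, 0, -0.1, 0, 0.2], [0, 0, 0, 0.05, 0, 0.15, 0.2], [0, 0, 0, 0.15, 0, 0.15, 0.2], [0, 0, 0, 0.15, 0, 0.15, 0.2], [0, 0, 0, 0.15, 0, 0.1, 0.2], [0, 0, 0, 0, 0, 0, 0.2]])

```text
time_s: 10.9
eef_pos: [0.4855, 0.2009, 0.0506]
eef_rot: [0.707, -0.707, 0.001, -0.002]
wrist_force: [0.7, 0.4, -1.5]
opening: 0.542
```

```bash
python3 - <<'E'
from h import *
o=ctrl.get_obs(); print(o['eef_pos'],o['opening'],o['wrist_force'],o['time_s'])
im,d,c=cam('wrist','w8'); go((.4853,.1607+.038,.042))
E
```

```text
[0.48554322 0.20086627 0.05059319] 0.5422580459434962 [ 0.67902845  0.3637436  -1.5142768 ] 10.9
units [ 0.01  0.28 -0.06] maxrows 1.0 yaw of tool x -0.24
```

View pics/w8.png

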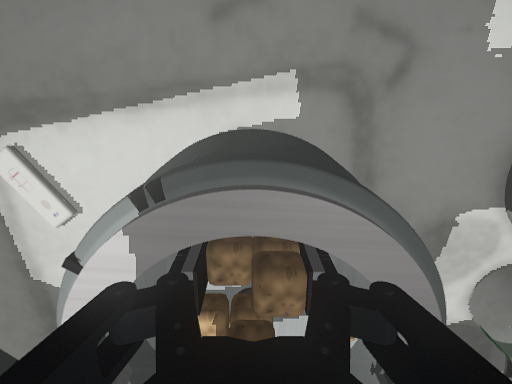

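Request:
step_arm(commands=[[0, 0, 0, 0, 0.1, 0, 0.2], [0, 0, 0, 0, 0, 0, 0.6], [0, 0, 0, 0, 0, 0, 0.6], [0, 0, 0, 0, -0.8, 0, 0.62], [0, 0, 0, 0, -0.9, 0, 0.65], [0, 0, 0, -0.2, 0, -0.7, 0.65], [0, 0, 0, -0.25, 0, -0.7, 0.65], [0, 0, 0, 0, 0, 0, 0.65]])

```text
time_s: 11.75
eef_pos: [0.4703, 0.1569, 0.0985]
eef_rot: [-0.707, 0.707, -0.002, 0.002]
wrist_force: [-0.9, 0.4, 0.2]
opening: 0.651
```

```bash
python3 - <<'E'
from h import *
o=ctrl.get_obs(); print(o['eef_pos'],o['opening'],o['wrist_force'],o['time_s'])
im,d,c=cam('wrist','w9'); go((.4853-.0134,.1607-.0035,.046))
X=cloud(d,c)-[.4853,.1607,0]
for lo,hi in((.118,.14),(.1,.113)):
  m=(np.hypot(X[...,0],X[...,1])<.066)&(X[...,2]>lo)&(X[...,2]<hi)
  hsv=cv2.cvtColor(im,cv2.COLOR_BGR2HSV); m&=(hsv[...,1]>70)
  n,l,s,ce=cv2.connectedComponentsWithStats(m.astype(np.uint8))
  for i in range(1,n):
    if s[i,4]>60: P=X[l==i]; print(lo,s[i,4],np.round(P.min(0)*1000),np.round(P.max(0)*1000))
E
```

```text
[0.47025474 0.15688848 0.09854272] 0.6509919976114968 [-0.86970093  0.42585147  0.19965235] 11.75
units [ 0.03  1.76 -0.02] maxrows 2.0 yaw of tool x -0.37
0.118 1797 [ -1.  29. 118.] [ 23.  52. 131.]
0.118 1509 [-11. -12. 118.] [ 12.  11. 130.]
0.1 1484 [-24.  29. 100.] [ 22.  52. 113.]
0.1 1164 [ 35.  -8. 100.] [ 58.  14. 109.]
0.1 1121 [-37. -12. 100.] [-14.  11. 109.]
0.1 249 [-11.   4. 100.] [ 11.  11. 113.]
```

View pics/w9.png

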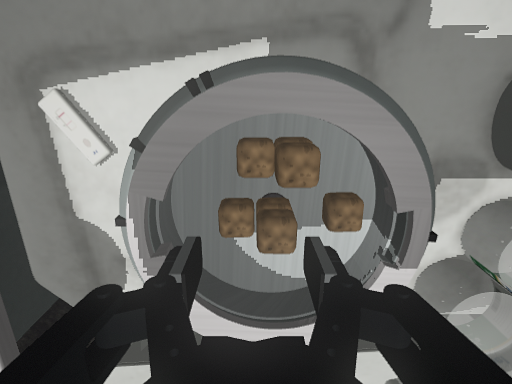

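Request:
step_arm(commands=[[0, 0, 0, 0.03, 0.6, 0.07, 0.65], [0, 0, 0, 0, 0.6, 0, 0.65], [0, 0, 0, 0, 0.5, 0, 0.65], [0, 0, 0, 0, 0, 0, 0.5], [0, 0, 0, 0, 0, 0, 0.2], [0, 0, 0, 0, 0, 0, 0.2]])

```text
time_s: 12.4
eef_pos: [0.4727, 0.1609, 0.0484]
eef_rot: [0.707, -0.707, 0.001, -0.002]
wrist_force: [-0.2, -0.3, 0.0]
opening: 0.548
```

Request:
step_arm(commands=[[0, 0, 0, 0, -0.1, 0, 0.2], [0, 0, 0, 0, 0, -0.2, 0.2], [0, 0, 0, 0, 0, -0.3, 0.2], [0, 0, 0, 0, 0, -0.3, 0.2], [0, 0, 0, 0.15, 0, -0.2, 0.2], [0, 0, 0, 0.2, 0, -0.2, 0.2], [0, 0, 0, 0.1, 0, 0, 0.2], [0, 0, 0, 0, 0.1, 0, 0.2], [0, 0, 0, 0, 0, 0, 0.6], [0, 0, 0, 0, 0, 0, 0.6]])

```text
time_s: 13.4
eef_pos: [0.485, 0.1247, 0.0474]
eef_rot: [0.707, -0.707, 0.002, -0.001]
wrist_force: [-0.8, 0.5, -0.0]
opening: 0.6
```

Request:
step_arm(commands=[[0, 0, 0, 0, -0.8, 0, 0.6], [0, 0, 0, 0, -0.8, 0, 0.5], [0, 0, 0, 0.4, 0, 0, 0.42], [0, 0, 0, 0, 0, 0, 0.42]])

```text
time_s: 13.8
eef_pos: [0.4992, 0.1245, 0.0964]
eef_rot: [0.707, -0.707, 0.001, -0.003]
wrist_force: [-0.9, 0.0, -0.1]
opening: 0.422
```

```bash
cat >> h.py <<'E'
M=np.array([.4853,.1607,0])
def pieces(im,d,c):
  X=cloud(d,c)-M; hsv=cv2.cvtColor(im,cv2.COLOR_BGR2HSV)
  for lo,hi in((.118,.14),(.1,.113)):
    m=(np.hypot(X[...,0],X[...,1])<.075)&(X[...,2]>lo)&(X[...,2]<hi)&(hsv[...,1]>70)&(hsv[...,0]<25)
    n,l,s,ce=cv2.connectedComponentsWithStats(m.astype(np.uint8))
    for i in range(1,n):
      if s[i,4]>60: P=X[l==i]*1000; a=np.percentile(P,1,axis=0);b=np.percentile(P,99,axis=0); print(lo,s[i,4],'c',np.round((a+b)/2,1)[:2],'size',np.round(b-a,1)[:2],'z',round(np.median(P[:,2]),1))
E
python3 - <<'E'
from h import *
o=ctrl.get_obs(); print(o['eef_pos'],o['opening'],o['wrist_force'],o['time_s'])
im,d,c=cam('wrist','w10'); pieces(im,d,c); go(M+[.0125,-.038,.07])
E
```

```text
[0.49921885 0.12452956 0.09638601] 0.4223469055477369 [-0.88706743  0.02951152 -0.11087919] 13.8
0.118 2135 c [ 9.1 39.3] size [23.2 22.7] z 127.3
0.118 1551 c [  7.6 -38.7] size [22.7 22.6] z 127.0
0.1 1437 c [-15.   39.2] size [20.1 22.1] z 105.5
0.1 1351 c [44.5  1.7] size [22.6 22. ] z 105.1
0.1 1181 c [ -2.3 -37.7] size [46.6 20.8] z 105.0
units [ 0.01  0.84 -0.06] maxrows 1.0 yaw of tool x -0.25
```

View pics/w10.png

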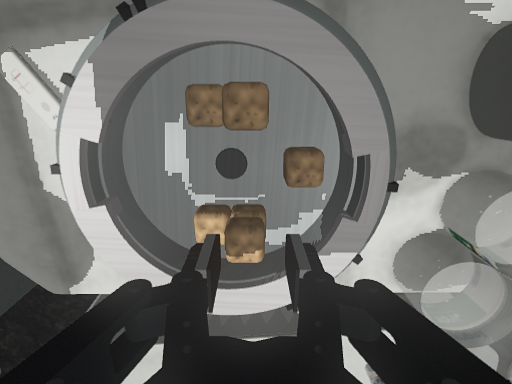

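Request:
step_arm(commands=[[0, 0, 0, -0.16, 0.4, -0.06, 0.42], [0, 0, 0, 0, 0.45, 0, 0.42], [0, 0, 0, 0, 0, 0, 0.2], [0, 0, 0, 0, 0, 0, 0], [0, 0, 0, 0, 0, 0, 0], [0, 0, 0, 0, -0.4, 0, 0], [0, 0, 0, 0, 0, 0.4, 0], [0, 0, 0, -0.15, 0, 0.5, 0], [0, 0, 0, -0.15, 0, 0.3, 0], [0, 0, 0, 0, 0.5, 0, 0]])

```text
time_s: 14.85
eef_pos: [0.4848, 0.1606, 0.0689]
eef_rot: [0.707, -0.707, -0.0, -0.002]
wrist_force: [-0.1, 0.2, 0.8]
opening: 0.27
```

```bash
python3 - <<'E'
from h import *
o=ctrl.get_obs(); print(o['eef_pos'],o['opening'],o['wrist_force'],o['time_s'])
im,d,c=cam('wrist','w11'); go(M+[.0,.0,.049]); pieces(im,d,c)
E
```

```text
[0.48483395 0.1605593  0.0688957 ] 0.2702953600695484 [-0.14258221  0.16951175  0.79392744] 14.85
units [0.1  0.55 0.03] maxrows 1.0 yaw of tool x -0.17
0.118 2469 c [ 8.3 39.4] size [22.8 21.7] z 124.8
0.118 2064 c [-2.4 -1.2] size [22.3 22.4] z 125.1
0.1 1736 c [-14.9  38.9] size [22.2 21.3] z 103.0
0.1 189 c [ 8.6 49.2] size [20.8  2.5] z 102.5
0.1 1363 c [43.9  1. ] size [21.5 21. ] z 102.7
0.1 174 c [-2.4  8.9] size [21.7  2.7] z 110.4
0.1 1432 c [ -2.8 -39.7] size [34.3 21. ] z 102.9
```

View pics/w11.png

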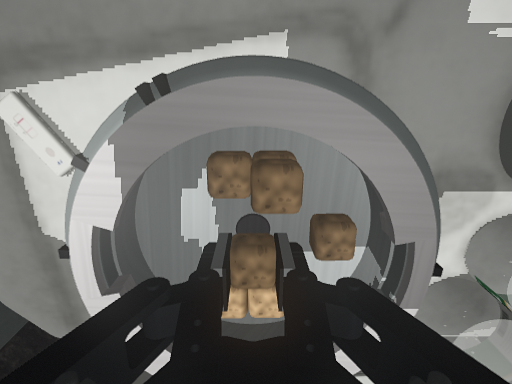

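Request:
step_arm(commands=[[0, 0, 0, 0, 0.4, 0, 0], [0, 0, 0, 0, 0.28, 0, 0], [0, 0, 0, 0, 0, 0, 0.4], [0, 0, 0, 0, 0, 0, 0.42], [0, 0, 0, 0, -0.8, 0, 0.42], [0, 0, 0, 0, -0.9, 0, 0.42], [0, 0, 0, 0.18, 0, 0.7, 0.42], [0, 0, 0, 0.18, 0, 0.6, 0.42], [0, 0, 0, 0, 0, 0, 0.42]])

```text
time_s: 15.8
eef_pos: [0.4954, 0.1989, 0.0981]
eef_rot: [0.707, -0.707, 0.001, -0.002]
wrist_force: [0.1, 0.1, -0.2]
opening: 0.42
```

```bash
python3 - <<'E'
from h import *
o=ctrl.get_obs(); print(o['eef_pos'],o['opening'],o['wrist_force'],o['time_s'])
im,d,c=cam('wrist','w12'); pieces(im,d,c)
E
```

```text
[0.49536877 0.1989335  0.09810808] 0.42005705181939085 [ 0.11876762  0.13990288 -0.21302216] 15.8
0.118 1529 c [10.  39.2] size [22.6 22.3] z 127.6
0.1 1290 c [-1.6 39.5] size [44.7 21.6] z 105.6
0.1 967 c [-2. -3.] size [22.7 22.2] z 105.7
0.1 1571 c [ -2.2 -39. ] size [42.2 22.4] z 105.6
```

View pics/w12.png

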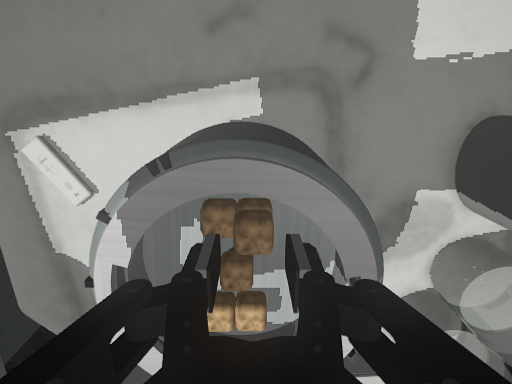

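Request:
step_arm(commands=[[0, 0, 0, 0, 0.45, 0, 0.42], [0, 0, 0, 0, 0.45, 0.03, 0.42], [0, 0, 0, 0, 0, 0, 0.2], [0, 0, 0, 0, 0, 0, 0], [0, 0, 0, 0, 0, 0, 0], [0, 0, 0, 0, -0.6, 0, 0], [0, 0, 0, 0, -0.7, 0, 0], [0, 0, 0, -0.6, 0, -0.4, 0], [0, 0, 0, -0.7, 0, -0.5, 0], [0, 0.5, 0, -0.5, 0, -0.4, 0]])

```text
time_s: 16.85
eef_pos: [0.4393, 0.1592, 0.1096]
eef_rot: [-0.707, 0.707, -0.02, 0.02]
wrist_force: [-0.7, -0.2, 0.0]
opening: 0.263
```

Request:
step_arm(commands=[[0, 1, 0, 0, 0, 0, 0], [0, 1, 0, 0, 0, 0, 0], [0, 1, 0, 0, 0, 0, 0], [0, 1, 0, 0, 0, 0, 0], [0, 1, 0, 0, 0, 0, 0], [0, 1, 0, 0, 0, 0, 0], [0, 1, 0, 0, 0, 0, 0], [0, 1, 0, 0, 0, 0, 0], [0, 1, 0, 0, 0, 0, 0], [0, 1, 0, 0, 0, 0, 0]])

```text
time_s: 17.85
eef_pos: [0.4405, 0.1597, 0.1098]
eef_rot: [0.601, -0.601, 0.372, -0.372]
wrist_force: [0.9, -0.3, -0.4]
opening: 0.263
```

Request:
step_arm(commands=[[0, 1, 0, 0, 0, 0, 0], [0, 1, 0, 0, 0, 0, 0], [0, 1, 0, 0, 0, 0, 0], [0, 1, 0, 0, 0, 0, 0], [0, 0.5, 0, 0, 0, 0, 0], [0, 0, 0, 0, 0, 0, 0]])

```text
time_s: 18.45
eef_pos: [0.4405, 0.1597, 0.1098]
eef_rot: [-0.499, 0.499, -0.501, 0.501]
wrist_force: [0.1, -0.2, -0.2]
opening: 0.266
```

```bash
python3 - <<'E'
from h import *
o=ctrl.get_obs(); print(o['eef_pos'],o['opening'],o['wrist_force'],o['time_s'])
im,d,c=cam('wrist','w13'); pieces(im,d,c); go((.440,.1607,.0485))
E
```

```text
[0.44050263 0.15968958 0.10975284] 0.26610696714216514 [ 0.09350567 -0.19481595 -0.18082893] 18.45
0.1 1506 c [46.6  1. ] size [22.  22.9] z 106.4
0.1 2490 c [ -2.9 -38.5] size [45.6 22.8] z 106.2
0.1 2461 c [-3.  38.7] size [45.5 22.7] z 106.4
0.1 1213 c [-1.1 -2.9] size [22.4 23. ] z 106.3
units [-0.03  2.04 -0.02] maxrows 3.0 yaw of tool x -90.2
```

View pics/w13.png

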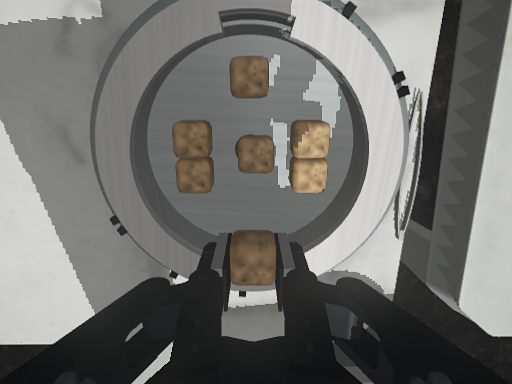

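Request:
step_arm(commands=[[0, 0, 0, 0, 0.7, 0, 0], [0, 0, 0, 0, 0.7, 0, 0], [0, 0, 0, 0, 0.45, 0, 0], [0, 0, 0, 0, 0.2, 0, 0], [0, 0, 0, 0, 0, 0, 0.38], [0, 0, 0, 0, 0, 0, 0.4], [0, 0, 0, 0, -0.8, 0, 0.4], [0, 0, 0, 0, -1, 0, 0.4], [0, 0, 0, 0, -1, 0, 0.4], [0, 0, 0, 0, -1, -1, 0.4]])

```text
time_s: 19.5
eef_pos: [0.4131, 0.1597, 0.1649]
eef_rot: [-0.5, 0.498, -0.5, 0.502]
wrist_force: [-0.3, 0.5, 1.0]
opening: 0.402
```

```bash
python3 - <<'E'
from h import *
o=ctrl.get_obs(); print(o['eef_pos'],o['opening'],o['wrist_force'],o['time_s'])
im,d,c=cam('wrist','w14'); pieces(im,d,c)
np.savez('w14.npz',im=im,d=d,**{k:np.array(v) for k,v in c.items()})
a=ortho(im,c,.13,M[0],M[1],.11,2500); cv2.imwrite('pics/o14.png',a)
X=cloud(d,c)
m=(abs(X[...,2]-.13)<.006)&(np.hypot(X[...,0]-.485,X[...,1]-.16)<.12)
P=X[m]; print(cv2.minEnclosingCircle(P[:,:2].astype(np.float32)))
go((.486,-.29,.15))
E
```

```text
[0.41313017 0.15969272 0.16492375] 0.4018935493797036 [-0.32285935  0.51951292  1.00817506] 19.5
0.1 1025 c [42.8  2.1] size [22.7 22.7] z 110.7
0.1 1708 c [ -6.2 -37.2] size [45.4 22.9] z 110.5
0.1 1688 c [-6.4 39.9] size [46.  22.7] z 110.8
0.1 802 c [-4.1 -1.9] size [21.8 22.7] z 110.7
0.1 708 c [-46.4   0.7] size [21.7 22.3] z 110.6
((0.4821825921535492, 0.16290715336799622), 0.09598433971405029)
units [15.01  0.64  2.57] maxrows 16.0 yaw of tool x -90.19
```

View pics/w14.png

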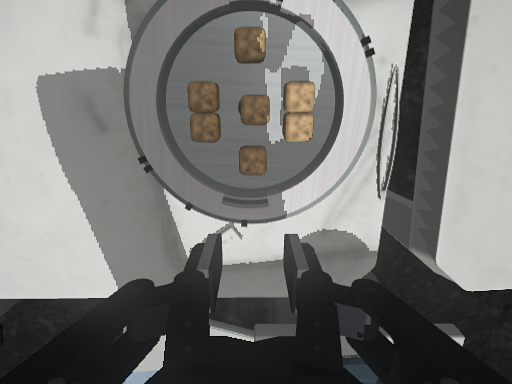

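View pics/o14.png

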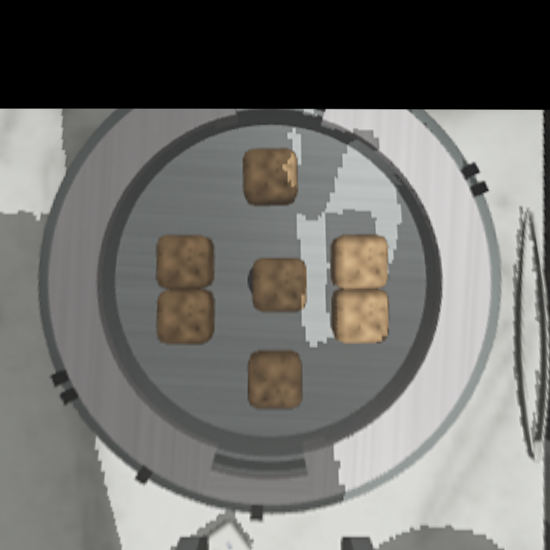

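```bash
python3 - <<'E'
from h import *
o=ctrl.get_obs(); p=o['eef_pos'][:2].copy(); yaw=np.radians(-90.2); tgt=np.array([.486,-.290]); n=17
acc=p.copy()
for k in range(n):
    t=-1 if 3<=k<13 else (-.8 if k==13 else 0)
    wv=(tgt-acc)/(n-k) if k<n-1 else tgt-acc
    s=[wv@[np.cos(yaw),np.sin(yaw)],wv@[-np.sin(yaw),np.cos(yaw)]]; s=np.round(np.array(s)/.03,1)
    print([0,t,0,s[0],0.1,s[1],.42])
    acc+= .03*(s[0]*np.array([np.cos(yaw),np.sin(yaw)])+s[1]*np.array([-np.sin(yaw),np.cos(yaw)])); yaw-=np.radians(6*t)
print(acc,np.degrees(yaw))
E
```

```text
[0, 0, 0, np.float64(0.9), 0.1, np.float64(0.2), 0.42]
[0, 0, 0, np.float64(0.9), 0.1, np.float64(0.1), 0.42]
[0, 0, 0, np.float64(0.9), 0.1, np.float64(0.2), 0.42]
[0, -1, 0, np.float64(0.9), 0.1, np.float64(0.1), 0.42]
[0, -1, 0, np.float64(0.9), 0.1, np.float64(0.1), 0.42]
[0, -1, 0, np.float64(0.9), 0.1, np.float64(-0.0), 0.42]
[0, -1, 0, np.float64(0.9), 0.1, np.float64(-0.1), 0.42]
[0, -1, 0, np.float64(0.9), 0.1, np.float64(-0.2), 0.42]
[0, -1, 0, np.float64(0.8), 0.1, np.float64(-0.3), 0.42]
[0, -1, 0, np.float64(0.8), 0.1, np.float64(-0.4), 0.42]
[0, -1, 0, np.float64(0.7), 0.1, np.float64(-0.5), 0.42]
[0, -1, 0, np.float64(0.7), 0.1, np.float64(-0.6), 0.42]
[0, -1, 0, np.float64(0.6), 0.1, np.float64(-0.6), 0.42]
[0, -0.8, 0, np.float64(0.6), 0.1, np.float64(-0.7), 0.42]
[0, 0, 0, np.float64(0.5), 0.1, np.float64(-0.7), 0.42]
[0, 0, 0, np.float64(0.5), 0.1, np.float64(-0.7), 0.42]
[0, 0, 0, np.float64(0.5), 0.1, np.float64(-0.8), 0.42]
[ 0.48579102 -0.29029448] -25.40000000000001
```

Request:
step_arm(commands=[[0, 0, 0, 0.9, 0, 0.2, 0.42], [0, 0, 0, 0.9, 0, 0.1, 0.42], [0, 0, 0, 0.9, 0, 0.2, 0.42], [0, -1, 0, 0.9, 0, 0.1, 0.42], [0, -1, 0, 0.9, 0.1, 0.1, 0.42], [0, -1, 0, 0.9, 0.1, 0, 0.42], [0, -1, 0, 0.9, 0.1, -0.1, 0.42], [0, -1, 0, 0.9, 0.1, -0.2, 0.42], [0, -1, 0, 0.8, 0.1, -0.3, 0.42], [0, -1, 0, 0.8, 0.1, -0.4, 0.42]])

```text
time_s: 20.55
eef_pos: [0.4588, -0.1079, 0.1448]
eef_rot: [0.646, -0.646, 0.287, -0.288]
wrist_force: [0.1, -0.2, -0.5]
opening: 0.418
```

Request:
step_arm(commands=[[0, -1, 0, 0.7, 0.1, -0.5, 0.42], [0, -1, 0, 0.7, 0.1, -0.6, 0.42], [0, -1, 0, 0.6, 0.1, -0.6, 0.42], [0, -0.8, 0, 0.6, 0.1, -0.7, 0.42], [0, 0, 0, 0.5, 0.1, -0.7, 0.42], [0, 0, 0, 0.5, 0.1, -0.7, 0.42], [0, 0, 0, 0.5, 0.1, -0.8, 0.42], [0, 0, 0, 0, 0, 0, 0.42], [0, 0, 0, 0, 0, 0, 0.42]])

```text
time_s: 21.45
eef_pos: [0.4856, -0.2914, 0.1234]
eef_rot: [0.69, -0.69, 0.156, -0.156]
wrist_force: [-0.5, 0.3, -0.1]
opening: 0.423
```

```bash
cat >> h.py <<'E'
def lidbar(im,d,c,z,guess):
    X=cloud(d,c); r=np.hypot(X[...,0]-guess[0],X[...,1]-guess[1])
    m=(abs(X[...,2]-z)<.008)&(r<.045)
    P=X[m][:,:2].astype(np.float32); R=cv2.minAreaRect(P*1000); print('bar',len(P),np.round(P.mean(0),4),'rect',R,'mean z',X[m][:,2].mean())
    bx=cv2.boxPoints(R); e=[bx[1]-bx[0],bx[2]-bx[1]]; v=max(e,key=np.linalg.norm); print('bar ang',np.degrees(np.arctan2(v[1],v[0]))%180)
    u,s,vv=np.linalg.svd(P-P.mean(0),full_matrices=False); print('svd ang',np.degrees(np.arctan2(vv[0][1],vv[0][0]))%180)
E
python3 - <<'E'
from h import *
o=ctrl.get_obs(); print(o['eef_pos'],o['opening'],o['wrist_force'],o['time_s'])
im,d,c=cam('wrist','w15'); lidbar(im,d,c,.06,(.486,-.29)); go((.486,-.29,-.012))
X=cloud(d,c); m=(X[...,2]>.018)&(X[...,2]<.03)&(np.hypot(X[...,0]-.486,X[...,1]+.29)<.1); P=X[m]; print(cv2.minEnclosingCircle(P[:,:2].astype(np.float32)))
E
```

```text
[ 0.48556342 -0.29135624  0.12341381] 0.42281999898393785 [-0.4921139   0.26926306 -0.11221816] 21.45
bar 1145 [ 0.4844 -0.2926] rect ((483.6297607421875, -294.4198913574219), (63.28496170043945, 16.416837692260742), 65.17792510986328) mean z 0.05986675808503011
bar ang 65.17792
svd ang 64.40195
units [0.   4.51 0.02] maxrows 5.0 yaw of tool x -25.46
((0.4830159842967987, -0.294909805059433), 0.08419474214315414)
```

View pics/w15.png

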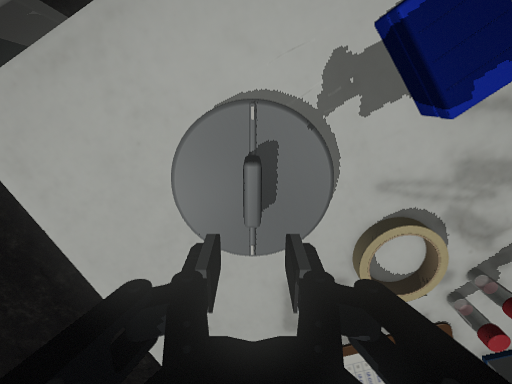

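Request:
step_arm(commands=[[0, 0, 0, 0, 0.8, -0.08, 0.42], [0, 0, 0, 0, 0.9, 0, 0.42], [0, 0, 0, 0, 0.9, 0, 0.42], [0, 0, 0, 0, 0.9, 0, 0.42], [0, 0, 0, 0, 0.7, 0, 0.42], [0, 0, 0, 0, 0.3, 0, 0.42], [0, 0, 0, 0, 0, 0, 0.1], [0, 0, 0, 0, 0, 0, 0], [0, 0, 0, 0, 0, 0, 0], [0, 0, 0, 0, 0, 0, 0]])

```text
time_s: 22.5
eef_pos: [0.4852, -0.2936, -0.0108]
eef_rot: [-0.689, 0.69, -0.155, 0.156]
wrist_force: [-0.2, -0.4, -2.1]
opening: 0.182
```

Request:
step_arm(commands=[[0, 0, 0, 0, -0.4, 0, 0], [0, 0, 0, 0, -0.8, 0, 0], [0, 0, 0, 0, -0.9, 0, 0], [0, 0, 0, 0, -1, 0, 0], [0, 0, 0, 0, -1, 0, 0], [0, 0, 0, 0, -1, 0, 0], [0, 0, 0, 0, -0.9, 0, 0]])

```text
time_s: 23.2
eef_pos: [0.4848, -0.2934, 0.1712]
eef_rot: [-0.689, 0.69, -0.155, 0.156]
wrist_force: [1.0, -0.4, -3.6]
opening: 0.177
```

```bash
python3 - <<'E'
from h import *
o=ctrl.get_obs(); print(o['eef_pos'],o['opening'],o['wrist_force'],o['time_s'])
# mill centre / yaw from top cam and scene cam and w2 image marks
from scipy.optimize import least_squares
def edgefit(im,c,cx,cy):
    # dark marks on shoulder radius 88-94 : polar unwrapped at z=.13? 
    th=np.radians(np.arange(0,360,.25)); out=[]
    for r in np.arange(.086,.097,.001):
        P=np.stack([cx+r*np.cos(th),cy+r*np.sin(th),np.full_like(th,ZM)],-1); p=proj(P,c).astype(np.float32)
        g=cv2.remap(cv2.cvtColor(im,cv2.COLOR_BGR2GRAY),p[:,0].reshape(1,-1),p[:,1].reshape(1,-1),cv2.INTER_LINEAR)[0]; out.append(g)
    return np.array(out)
Z=np.load('w2.npz')
X=cloud(Z['d'],Z); m=(np.hypot(X[...,0]-.4853,X[...,1]-.1607)>.088)&(np.hypot(X[...,0]-.4853,X[...,1]-.1607)<.0935)&(X[...,2]>.1); print('shoulder z',np.median(X[m][:,2])); ZM=float(np.median(X[m][:,2]))
g=edgefit(Z['im'],Z,.4853,.1607); col=g[2:8].astype(float).mean(0)
from scipy.signal import find_peaks
bg=cv2.blur(col.reshape(1,-1),(61,1))[0]; pk,pr=find_peaks(bg-col,height=25,distance=6); print([(pk[i]*.25,round(pr['peak_heights'][i])) for i in range(len(pk))])
# circle fit of inner mouth edge via depth at rim
m=(abs(X[...,2]-.1305)<.004)&(np.hypot(X[...,0]-.4853,X[...,1]-.1607)<.09)
P=X[m][:,:2]; a=np.degrees(np.arctan2(P[:,1]-.1607,P[:,0]-.4853)); r=np.hypot(P[:,0]-.4853,P[:,1]-.1607)
ins=[];outs=[]
for k in range(-180,180,5):
    s=(a>=k)&(a<k+5)
    if s.sum()>15: 
        ins.append((np.radians(k+2.5),np.percentile(r[s],2))); outs.append((np.radians(k+2.5),np.percentile(r[s],98)))
for nm,L in(('in',ins),('out',outs)):
    L=np.array(L); f=least_squares(lambda q:np.hypot(q[0]+0,0)*0+L[:,1]-(q[0]*np.cos(L[:,0])+q[1]*np.sin(L[:,0])+q[2]),[0,0,.07],loss='soft_l1',f_scale=.001); print(nm,f.x,len(L))
E
```

```text
[ 0.48482452 -0.29342104  0.17119789] 0.17726550436764718 [ 1.02878467 -0.37595579 -3.58261905] 23.2
shoulder z 0.12355334725793155
[(np.float64(195.25), 30), (np.float64(293.75), 39), (np.float64(299.75), 35), (np.float64(325.75), 38), (np.float64(327.5), 38), (np.float64(355.75), 29)]
in [0.0004913  0.0015581  0.00980004] 72
out [-3.35428800e-05 -5.14479266e-05  8.62210545e-02] 72
```

```bash
python3 - <<'E'
from h import *
o=ctrl.get_obs(); p=np.array([.4850,-.2934]); yaw=np.radians(-25.4); tgt=np.array([.4865,.1603]); n=17
acc=p.copy()
for k in range(n):
    t=1 if 2<=k<13 else (.35 if k==13 else 0)
    wv=(tgt-acc)/(n-k) 
    s=[wv@[np.cos(yaw),np.sin(yaw)],wv@[-np.sin(yaw),np.cos(yaw)]]; s=np.round(np.array(s)/.03,2 if k==n-1 else 1)
    print([0,t,0,float(s[0]),0,float(s[1]),0])
    acc+= .03*(s[0]*np.array([np.cos(yaw),np.sin(yaw)])+s[1]*np.array([-np.sin(yaw),np.cos(yaw)])); yaw-=np.radians(6*t)
print(acc,np.degrees(yaw))
E
```

```text
[0, 0, 0, -0.4, 0, 0.8, 0]
[0, 0, 0, -0.4, 0, 0.8, 0]
[0, 1, 0, -0.4, 0, 0.8, 0]
[0, 1, 0, -0.5, 0, 0.8, 0]
[0, 1, 0, -0.5, 0, 0.7, 0]
[0, 1, 0, -0.6, 0, 0.6, 0]
[0, 1, 0, -0.7, 0, 0.6, 0]
[0, 1, 0, -0.7, 0, 0.5, 0]
[0, 1, 0, -0.8, 0, 0.4, 0]
[0, 1, 0, -0.8, 0, 0.4, 0]
[0, 1, 0, -0.8, 0, 0.3, 0]
[0, 1, 0, -0.9, 0, 0.2, 0]
[0, 1, 0, -0.9, 0, 0.1, 0]
[0, 0.35, 0, -0.9, 0, -0.0, 0]
[0, 0, 0, -0.9, 0, -0.1, 0]
[0, 0, 0, -0.9, 0, -0.1, 0]
[0, 0, 0, -0.83, 0, -0.03, 0]
[0.48663125 0.16020161] -93.49999999999999
```

Request:
step_arm(commands=[[0, 0, 0, -0.4, 0, 0.8, 0], [0, 0, 0, -0.4, 0, 0.8, 0], [0, 1, 0, -0.4, 0, 0.8, 0], [0, 1, 0, -0.5, 0, 0.8, 0], [0, 1, 0, -0.5, 0, 0.7, 0], [0, 1, 0, -0.6, 0, 0.6, 0], [0, 1, 0, -0.7, 0, 0.6, 0], [0, 1, 0, -0.7, 0, 0.5, 0], [0, 1, 0, -0.8, 0, 0.4, 0], [0, 1, 0, -0.8, 0, 0.4, 0]])

```text
time_s: 24.2
eef_pos: [0.4842, -0.0252, 0.1695]
eef_rot: [0.566, -0.566, 0.424, -0.425]
wrist_force: [-0.4, -0.3, -2.6]
opening: 0.177
```

Request:
step_arm(commands=[[0, 1, 0, -0.8, 0, 0.3, 0], [0, 1, 0, -0.9, 0, 0.2, 0], [0, 1, 0, -0.9, 0, 0.1, 0], [0, 0.35, 0, -0.9, 0, 0, 0], [0, 0, 0, -0.9, 0, -0.1, 0], [0, 0, 0, -0.9, 0, -0.1, 0], [0, 0, 0, -0.8, 0, 0, 0], [0, 0, 0, 0, 0, 0, 0], [0, 0, 0, 0, 0, 0, 0]])

```text
time_s: 25.1
eef_pos: [0.4875, 0.1596, 0.1691]
eef_rot: [-0.485, 0.484, -0.515, 0.515]
wrist_force: [-0.0, 0.3, -3.4]
opening: 0.181
```

```bash
python3 - <<'E'
from h import *
o=ctrl.get_obs(); print(o['eef_pos'],o['opening'],o['wrist_force'],o['torque'],o['time_s'],o['q']); go((.4865,.1603,.15))
im,d,c=cam('wrist','w16'); np.savez('w16.npz',im=im,d=d,**{k:np.array(v) for k,v in c.items()})
im,d,c=cam('scene','s16');np.savez('s16.npz',im=im,d=d,**{k:np.array(v) for k,v in c.items()})
cv2.imwrite('pics/s16z.png',cv2.resize(im[150:310,120:280],None,fx=3.7,fy=3.7,interpolation=2))
E
```

```text
[0.48751197 0.15956759 0.16907059] 0.18119795295335545 [-0.02506167  0.25737128 -3.37006449] [-0.05640779  0.00415315  0.00980934] 25.1 [ 8.48949426e-02  6.46445758e-02  1.78670198e+00 -4.21861716e-04
  1.28949591e+00  1.71650601e+00]
units [-0.02  0.64 -0.04] maxrows 1.0 yaw of tool x -93.48
```

View pics/w16.png

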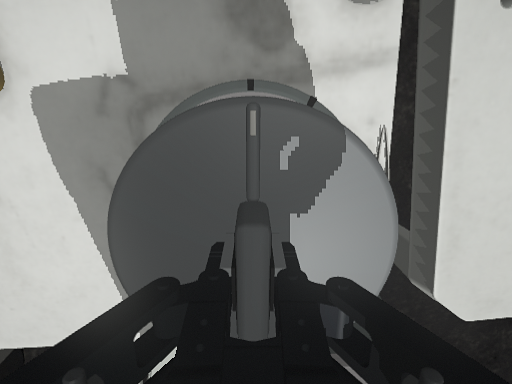

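View pics/s16z.png

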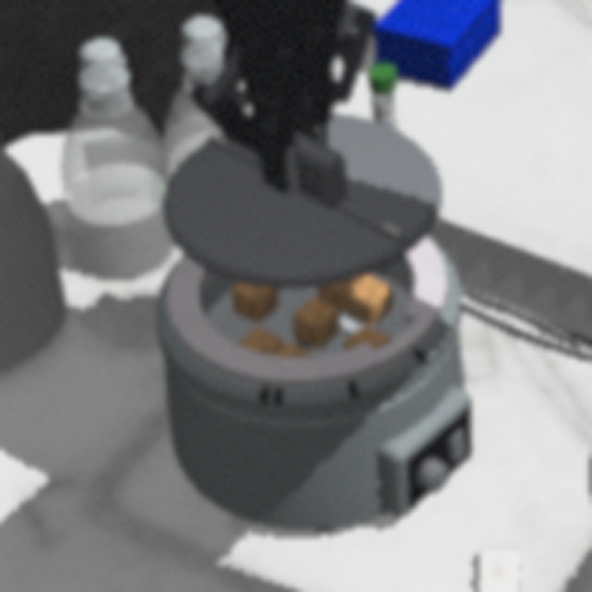

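```bash
python3 - <<'E'
from h import *
from scipy.optimize import least_squares
Z=np.load('w16.npz'); im,d=Z['im'],Z['d']; X=cloud(d,Z)
g=cv2.cvtColor(im,cv2.COLOR_BGR2GRAY)
def ray(u,v,z):
    n=cv2.undistortPoints(np.array([[[u,v]]],float),Z['intrinsics'],Z['D'])[0,0]; R=Z['R']; C=-R.T@Z['t']; r=R.T@[n[0],n[1],1]; return C+r*(z-C[2])/r[2]
pts=[]
for (u0,v0) in ((250,85),(312,101)):
    s=g[v0-9:v0+10,u0-9:u0+10].astype(float); m=s<70; v,u=np.where(m); print(m.sum(),u.mean()+u0-9,v.mean()+v0-9); pts.append(ray(u.mean()+u0-9,v.mean()+v0-9,.1238)); print(pts[-1], np.median(X[v0-6:v0+7,u0-6:u0+7,2]))
P=np.array(pts)[:,:2]
print('sep',np.linalg.norm(P[0]-P[1]),'exp',2*.091*np.sin(np.radians(15)))
yaw0=np.radians(-3.5)
# centre given yaw
def res(q): return np.concatenate([[ (P[0]-q[:2]-.091*np.array([np.cos(q[2]),np.sin(q[2])]))/.001],[(P[1]-q[:2]-.091*np.array([np.cos(q[2]-np.pi/6),np.sin(q[2]-np.pi/6)]))/.001],[[(q[2]-yaw0)/np.radians(.7),0]]]).ravel()
f=least_squares(res,[.4865,.16,yaw0]); print('mill in cam frame',f.x[:2],np.degrees(f.x[2]),f.fun)
# lid disc
zd=np.median(X[150:180,150:220,2]); print('disc z',zd)
m=(abs(X[...,2]-zd)<.006)&(np.hypot(X[...,0]-.4865,X[...,1]-.16)<.1); Q=X[m]; print('lid',cv2.minEnclosingCircle(Q[:,:2].astype(np.float32)),len(Q))
# circle fit by edge per-angle
c0=np.array(cv2.minEnclosingCircle(Q[:,:2].astype(np.float32))[0]); a=np.degrees(np.arctan2(*(Q[:,:2]-c0).T[::-1])); r=np.hypot(*(Q[:,:2]-c0).T)
L=np.array([(np.radians(k+2.5),np.percentile(r[(a>=k)&(a<k+5)],99)) for k in range(-110,110,5) if ((a>=k)&(a<k+5)).sum()>30])
f2=least_squares(lambda q:(L[:,1]-(q[0]*np.cos(L[:,0])+q[1]*np.sin(L[:,0])+.084))/.001,[0,0],loss='soft_l1'); print('lid fit',c0+f2.x)
# pointer line: bright tip & bar ridge
lidbar(im,d,Z,zd+.036,(.4865,.16))
# rib: white tip
m=(g[100:140,240:266]>150); v,u=np.where(m); pp=ray(u.mean()+240,v.mean()+100,zd+.003); print('white tip',u.mean()+240,v.mean()+100,pp, 'ang from lid centre',np.degrees(np.arctan2(*(pp[:2]-(c0+f2.x))[::-1])))
E
```

```text
80 249.9875 84.225
[0.57651829 0.15575026 0.1238    ] 0.12458363113676044
75 311.1333333333333 101.42666666666666
[0.56164555 0.11058581 0.1238    ] 0.12355488348249709
sep 0.04755024940408887 exp 0.04710506620865877
mill in cam frame [0.48570596 0.16100194] -3.4608730434759574 [-0.02170544  0.24170447  0.02170544 -0.24170447  0.05589565  0.        ]
disc z 0.2060096824639649
lid ((0.48480424284935, 0.15942952036857605), 0.08411730080842972) 40679
lid fit [0.48306793 0.1592902 ]
bar 5291 [0.4903 0.1589] rect ((485.0969543457031, 159.36883544921875), (51.85371398925781, 52.49629592895508), 42.122806549072266) mean z 0.24089255840720714
bar ang 132.12277
svd ang 176.53088
white tip nan nan [nan nan nan] ang from lid centre nan<stdin>:26: RuntimeWarning: Mean of empty slice.
  ret = ret.dtype.type(ret / rcount)
```

Request:
step_arm(commands=[[0, 0, 0, -0.06, 0.4, 0.05, 0], [0, 0, 0, 0, 0.5, 0, 0], [0, 0, 0, 0, 0.4, 0, 0], [0, 0, 0, 0, 0.2, 0, 0], [0, 0, 0, 0, 0.2, 0, 0], [0, 0, 0, 0, 0, 0, 0]])

```text
time_s: 25.8
eef_pos: [0.4887, 0.1609, 0.1164]
eef_rot: [0.484, -0.485, 0.516, -0.515]
wrist_force: [0.7, 0.7, -2.2]
opening: 0.178
```

```bash
python3 - <<'E'
from h import *
o=ctrl.get_obs(); print(o['eef_pos'],o['opening'],o['wrist_force'],o['torque'],o['time_s']);go((.489,.161,.15))
E
```

```text
[0.48869911 0.1608719  0.11639788] 0.17794519735531528 [ 0.67178626  0.65671197 -2.19351272] [-0.0396145  -0.02978955 -0.03186261] 25.8
units [-0.   -1.12  0.01] maxrows 2.0 yaw of tool x -93.58
```

Request:
step_arm(commands=[[0, 0, 0, 0, 0.15, 0, 0], [0, 0, 0, 0, 0.1, 0, 0], [0, 0, 0, 0, 0, 0, 0]])

```text
time_s: 26.1
eef_pos: [0.489, 0.1611, 0.1095]
eef_rot: [0.484, -0.484, 0.515, -0.515]
wrist_force: [-0.3, -0.2, -3.5]
opening: 0.18
```

Request:
step_arm(commands=[[0, 0, 0, 0, 0.1, 0, 0], [0, 0, 0, 0, 0.1, 0, 0], [0, 0, 0, 0, 0.05, 0, 0], [0, 0, 0, 0, 0, 0, 0]])

```text
time_s: 26.5
eef_pos: [0.4892, 0.1611, 0.1026]
eef_rot: [-0.484, 0.484, -0.515, 0.515]
wrist_force: [-2.3, -0.1, 1.1]
opening: 0.184
```

```bash
python3 - <<'E'
from h import *
o=ctrl.get_obs(); print(o['eef_pos'],o['opening'],o['wrist_force'],o['torque'],o['time_s'],o['q'])
im,d,c=cam('wrist','w17'); X=cloud(d,c); print(np.median(X[150:180,150:200,2]),np.median(X[150:180,300:340,2]))
im,d,c=cam('scene','s17')
cv2.imwrite('pics/s17z.png',cv2.resize(im[150:310,120:280],None,fx=3.7,fy=3.7,interpolation=2))
E
```

```text
[0.48921445 0.16110605 0.10257939] 0.18448420349178113 [-2.31193713 -0.13332588  1.14921359] [-0.06659119  0.25060726 -0.01043713] 26.5 [ 8.74141028e-02  1.51062324e-01  1.83782321e+00 -5.78693510e-05
  1.15271405e+00  1.72025372e+00]
0.13956204812244083 0.13947664161584966
```

View pics/w17.png

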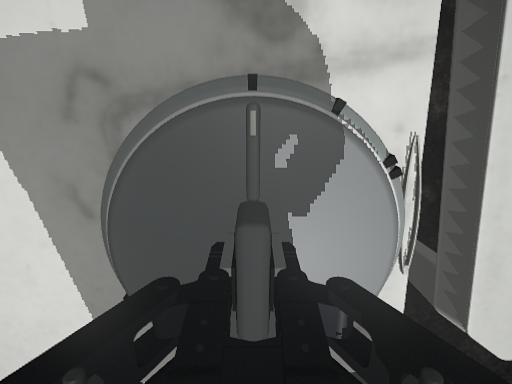

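View pics/s17z.png

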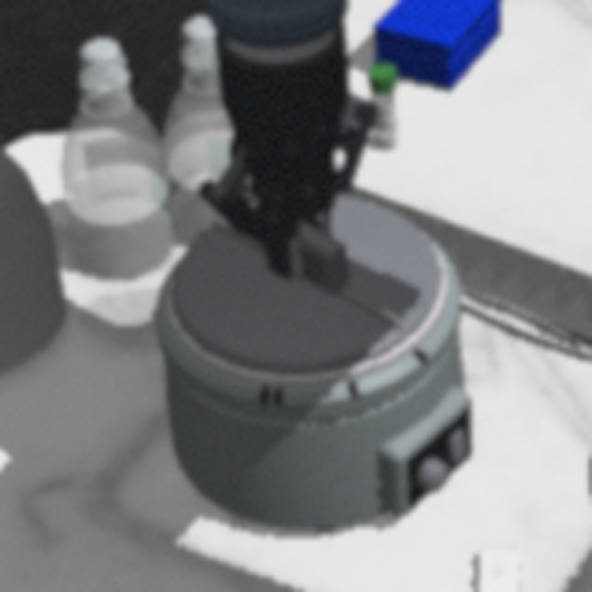

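Request:
step_arm(commands=[[0, 0, 0, 0, 0.05, -0.04, 0], [0, 0, 0, 0, 0.05, 0, 0], [0, 0, 0, 0, 0, 0, 0]])

```text
time_s: 26.9
eef_pos: [0.4894, 0.1611, 0.1025]
eef_rot: [-0.485, 0.484, -0.514, 0.516]
wrist_force: [-8.7, -1.4, 21.2]
opening: 0.18
```

```bash
python3 - <<'E'
from h import *
o=ctrl.get_obs(); print(o['eef_pos'],o['opening'],o['wrist_force'],o['torque'],o['time_s'])
E
```

```text
[0.48939643 0.16109875 0.10252318] 0.18034226217532848 [-8.65620851 -1.44445378 21.15850688] [-0.37710182  1.54080247 -0.02621414] 26.9
```

Request:
step_arm(commands=[[0, 0, 0, 0, -0.04, -0.06, 0], [0, 0, 0, 0, 0, 0, 0]])

```text
time_s: 27.1
eef_pos: [0.4883, 0.1613, 0.1025]
eef_rot: [-0.486, 0.483, -0.514, 0.516]
wrist_force: [0.1, -0.3, 9.6]
opening: 0.182
```

```bash
python3 - <<'E'
from h import *
o=ctrl.get_obs(); print(o['eef_pos'],o['opening'],o['wrist_force'],o['torque'],o['time_s'])
im,d,c=cam('wrist'); X=cloud(d,c)
m=(np.hypot(X[...,0]-.4853,X[...,1]-.1607)<.08)&(abs(X[...,2]-.139)<.004); P=X[m]; A=np.c_[P[:,:2]-[.4853,.1607],np.ones(len(P))]; print('disc plane',np.linalg.lstsq(A,P[:,2],rcond=None)[0],len(P))
r=np.hypot(X[...,0]-.4853,X[...,1]-.1607);m=(r>.0875)&(r<.093)&(X[...,2]>.115)&(X[...,2]<.13);P=X[m];A=np.c_[P[:,:2]-[.4853,.1607],np.ones(len(P))]; print('shoulder',np.linalg.lstsq(A,P[:,2],rcond=None)[0],len(P))
E
```

```text
[0.48829915 0.1613321  0.10250771] 0.18248046341198704 [ 0.11658424 -0.32156825  9.59114855] [-0.1361596   0.33942759  0.03167608] 27.1
disc plane [-0.00646602  0.00316702  0.1399461 ] 37285
shoulder [0.00349395 0.00375118 0.12325818] 4215
```

Request:
step_arm(commands=[[0, 0.5, 0, 0, 0, 0, 0], [0, 0.5, 0, 0, 0, 0, 0], [0, 0.5, 0, 0, 0, 0, 0], [0, 0.5, 0, 0, 0, 0, 0], [0, 0, 0, 0, 0, 0, 0]])

```text
time_s: 27.65
eef_pos: [0.4883, 0.161, 0.1025]
eef_rot: [-0.429, 0.427, -0.562, 0.564]
wrist_force: [0.3, -2.2, 11.4]
opening: 0.179
```

```bash
python3 - <<'E'
from h import *
o=ctrl.get_obs(); print(o['eef_pos'],o['opening'],o['wrist_force'],o['torque'],o['time_s'],o['q']);go((.4883,.1613,.1025))
im,d,c=cam('wrist','w18')
E
```

```text
[0.48827291 0.16095606 0.1025444 ] 0.17907561232300834 [ 0.29431732 -2.20373608 11.43343083] [-0.29141754  0.3643424   0.23829989] 27.65 [ 8.79925500e-02  1.46124273e-01  1.84358509e+00 -1.15387344e-03
  1.14770675e+00  1.93134195e+00]
units [-0.01  0.   -0.  ] maxrows 1.0 yaw of tool x -105.59
```

View pics/w18.png

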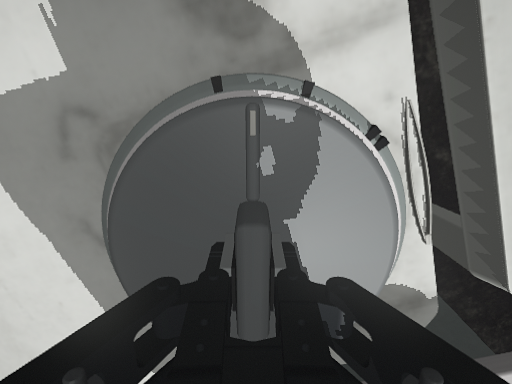

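Request:
step_arm(commands=[[0, 0.5, 0, 0, 0, 0, 0], [0, 0.5, 0, 0, 0, 0, 0], [0, 0.5, 0, 0, 0, 0, 0], [0, 0.5, 0, 0, 0, 0, 0], [0, 0.5, 0, 0, 0, 0, 0], [0, 0.3, 0, 0, 0, 0, 0], [0, 0, 0, 0, 0, 0, 0]])

```text
time_s: 28.4
eef_pos: [0.4882, 0.1606, 0.1025]
eef_rot: [-0.342, 0.34, -0.618, 0.621]
wrist_force: [-0.8, -3.5, 12.5]
opening: 0.177
```

```bash
cat > m.py <<'E'
import sys
from h import *
o=ctrl.get_obs(); print(o['eef_pos'],o['opening'],o['wrist_force'],o['torque'],o['time_s'],o['q'][5]);go((.4883,.1613,.1025))
im,d,c=cam('wrist',sys.argv[1])
cv2.imwrite('pics/'+sys.argv[1]+'z.png',cv2.resize(im[60:260,90:420],None,fx=2.4,fy=2.4,interpolation=2))
E
python3 m.py w19
```

```text
[0.48817693 0.16061484 0.10254989] 0.1771352138589451 [-0.79813057 -3.49054328 12.49401224] [-0.51217474  0.50458774  0.48143126] 28.4 2.2237166031341626
units [-0.02  0.   -0.01] maxrows 1.0 yaw of tool x -122.34
```

View pics/w19z.png

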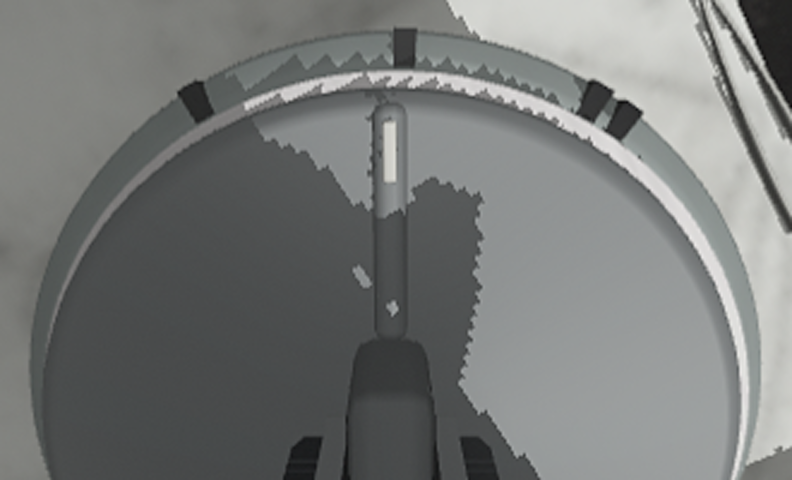

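```bash
cat > ang.py <<'E'
import sys
from h import *
from scipy.optimize import least_squares
o=ctrl.get_obs(); im,d,c=cam('wrist',sys.argv[1]); g=cv2.cvtColor(im,cv2.COLOR_BGR2GRAY)
R=np.array(c['R']); C=-R.T@np.array(c['t'])
def ray(u,v,z):
    n=cv2.undistortPoints(np.array([[[u,v]]],float),np.array(c['intrinsics']),np.array(c['D']))[0,0]; r=R.T@[n[0],n[1],1]; return C+r*(z-C[2])/r[2]
yaw=float(sys.argv[2]) if len(sys.argv)>2 else -3.46
pts=[];ang=[]
for a in (0,-30,-58,-62):
    t=np.radians(yaw+a); X=M+[.091*np.cos(t),.091*np.sin(t),.1238]; u,v=proj([X],c)[0]
    u0,v0=int(round(u)),int(round(v))
    if not(10<u0<500 and 10<v0<300): continue
    if a<=-58: continue
    s=g[v0-11:v0+12,u0-11:u0+12]; m=(s<70).astype(np.uint8); n,l,st,ce=cv2.connectedComponentsWithStats(m)
    if n<2: continue
    i=1+np.argmax(st[1:,4]); print('mark',a,'pred',u,v,'found',ce[i]+[u0-11,v0-11],st[i,4])
    pts.append(ray(*(ce[i]+[u0-11,v0-11]),.1238)[:2]); ang.append(np.radians(a))
pts=np.array(pts);ang=np.array(ang)
def res(q): return np.concatenate([((pts-q[:2]-.091*np.stack([np.cos(q[2]+ang),np.sin(q[2]+ang)],1))/.0007).ravel(),[(q[2]-np.radians(-3.46))/np.radians(.7)]])
f=least_squares(res,[M[0],M[1],np.radians(yaw)]); print('mill',f.x[:2],np.degrees(f.x[2]),np.round(f.fun,2))
# white pointer tip line + bar
m=np.zeros_like(g); m[95:150,235:272]=1
hi=(g>175)&(m>0); v,u=np.where(hi); 
if len(v)>5:
    n,l,st,ce=cv2.connectedComponentsWithStats(hi.astype(np.uint8)); 
    for i in range(1,n):
        if st[i,4]>8: print('white',ce[i],st[i],ray(*ce[i],.142)[:2], 'ang',np.degrees(np.arctan2(*(ray(*ce[i],.142)[:2]-f.x[:2])[::-1])))
X=cloud(d,c); zz=(abs(X[...,2]-.174)<.006)&(np.hypot(X[...,0]-M[0],X[...,1]-M[1])<.045)
t=Rt(o); print('tool z yaw',np.degrees(np.arctan2(t[1,2],t[0,2])))
m=(abs(X[...,2]-.140)<.004)&(np.hypot(X[...,0]-M[0],X[...,1]-M[1])<.1); print('lid circ',cv2.minEnclosingCircle(X[m][:,:2].astype(np.float32)))
E
python3 ang.py w20
```

```text
mark 0 pred 173.38343382787423 101.34345074811112 found [171.52173913 101.75776398] 161
mark -30 pred 259.310362078792 78.87315696464573 found [258.21276596  79.23404255] 141
mill [0.48556827 0.16150366] -3.4812430221503 [ 0.13  0.28 -0.13 -0.28 -0.03]
white [252.01612903 122.90322581] [250 111   5  25 124] [0.54545431 0.12485115] ang -31.46820259216912
tool z yaw -32.308318867390135
lid circ ((0.48517295718193054, 0.16260020434856415), 0.0832318514585495)
```

Request:
step_arm(commands=[[0, 0.27, 0, 0, 0, 0, 0], [0, 0, 0, 0, 0, 0, 0], [0, 0, 0, 0, 0, 0, 0]])

```text
time_s: 28.8
eef_pos: [0.4881, 0.1606, 0.1025]
eef_rot: [-0.333, 0.331, -0.623, 0.625]
wrist_force: [-0.9, -3.7, 11.6]
opening: 0.177
```

```bash
python3 ang.py w21; python3 - <<'E'
from h import *
o=ctrl.get_obs(); print(o['eef_pos'],o['opening'],o['wrist_force'],o['torque'],o['time_s'],o['q'])
im,d,c=cam('scene','s21'); cv2.imwrite('pics/s21z.png',cv2.resize(im[150:310,120:280],None,fx=3.7,fy=3.7,interpolation=2))
im=cv2.imread('pics/w21.png'); cv2.imwrite('pics/w21z.png',cv2.resize(im[60:260,90:420],None,fx=2.4,fy=2.4,interpolation=2))
E
```

```text
mark 0 pred 169.48053732884972 103.6990720231976 found [167.67073171 104.04268293] 164
mark -30 pred 254.4730839486354 78.71676674281316 found [253.27338129  79.25179856] 139
mill [0.48559246 0.16156818] -3.5137938566449307 [ 0.16  0.19 -0.16 -0.19 -0.08]
white [266.33333333  95.33333333] [264  95   6   2   9] [0.55115016 0.11061158] ang -37.857163667881316
white [252.01612903 122.90322581] [250 111   5  25 124] [0.54439777 0.12323425] ang -33.09947966062502
tool z yaw -33.91113074073331
lid circ ((0.485309898853302, 0.16248555481433868), 0.08315904438495636)
[0.48812456 0.16060726 0.10253759] 0.17743257202242324 [-1.40241442 -4.97347285 11.73774716] [-0.48809342  0.54666646  0.50884317] 28.85 [ 8.77537921e-02  1.46039941e-01  1.84369662e+00 -1.81387608e-03
  1.14813374e+00  2.25117589e+00]
```

View pics/s21z.png

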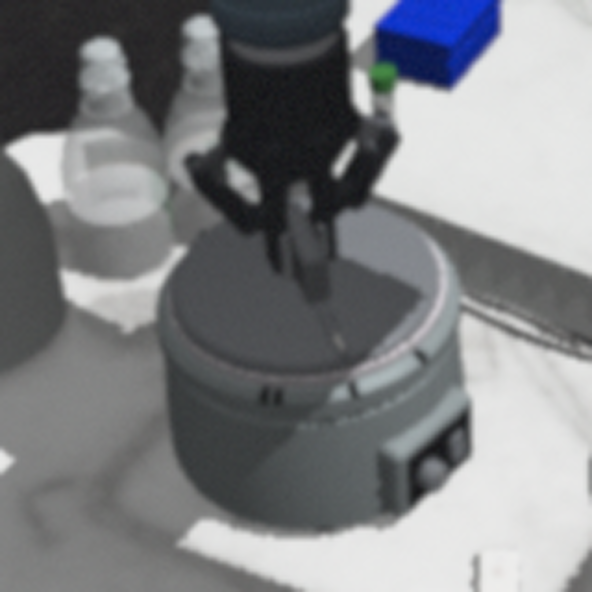

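View pics/w21z.png

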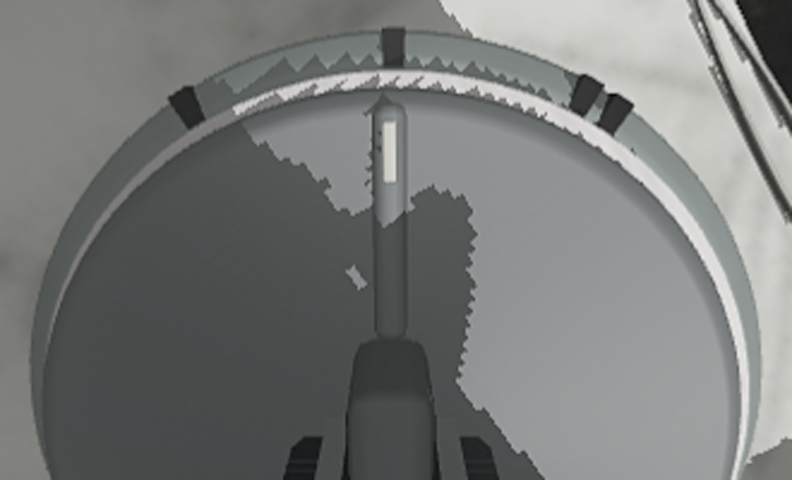

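```bash
python3 - <<'E'
from h import *
o=ctrl.get_obs(); print(o['eef_pos'],o['opening'],o['time_s'])
print(ctrl.hand_in())
E
```

```text
[0.4881528  0.16062177 0.10255995] 0.17640854845536796 28.9
the job is handed in; nothing more can be done
None
```

The feed is spread and the lid is fitted. I handed the job in at 28.9 s, still holding the lid by its grip at the half-turn mark.

- **Pieces:** I spread the heap into one layer: one piece in the middle, one at +x, one at -x, and a pair on each side (±y). The last picture before the lid went on showed all seven with their tops level, at about one piece height. The two pieces of each pair still touch each other.
- **Lid:** It went in through the slots and came to rest with the tool height unchanged under 12–25 N of push and the disc level.
- **Twist:** I turned it about 30° clockwise, and the turning torque rose smoothly with no click. The pointer read -33.1° by its white tip and -33.9° by the tool, against about -33.5° for the mark.
- **Other things:** I did not touch the bystanders and saw none move, but I did not measure them again at the end.

**Disagreements:**
- **Fingertips:** They sat about 42 mm farther back than the reported tool point. My first grasp therefore closed on air, touching nothing; after that I worked from the true tip position.
- **Lid height:** The camera put the top of the lid's disc at 0.140 m where I expected 0.138 m. The tool height agreed with the lid being fully home.

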